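# Fetch the block plane from behind the bottles in the bench tray

## Robot

A 6-joint arm with a two-finger parallel gripper is mounted at the origin on the work surface. World frame = base frame: x ahead of the robot, y to its left, z up, the work surface at z = 0. Lengths are in m, angles in rad, forces in N, time in s.
With the tool pointing down it reaches from about 0.225 to 0.875 m from the base axis. Payload 3.4 kg.
Tool frame: the origin (TCP) lies at the very end of the fingers, on their centre line; the grasp point (between the pads) lies 19 mm behind it; z points along the fingers, y is the line along which they close (so a half turn about z gives the same grasp; the last joint's range is limited). The gripper opens to 85 mm and grips with 20 to 120 N. Pads are 22 mm wide; open, the fingers measure 114 mm over their backs; the gripper's body (76 mm by 85 mm) begins 54 mm behind the grasp point. The pads swing forward as they close: fully open they stand 13 mm farther back than shut.
Start: joints at [-1.389, 0.276, 1.505, -0, 1.361, -0.121], TCP at [0.171, -0.549, 0.231] pointing down, gripper open.
Joint ranges: [-2.89, 2.89], [-0.75, 2.08], [0.22, 2.7], [-1.18, 4.32], [0.11, 2.71], [-2.7, 2.7]. Speed limits (rad/s): [2.57, 2.57, 3.14, 3.14, 3.14, 3.14].

## Interface

Orientations are given as a unit quaternion [w, x, y, z].
In Python, from rig import manip, eyes gives the robot as it stands.
- The arm moves only by the tool servo_tool, never from a script. Its argument "series" is text: rows parted by semicolons, each of 7 numbers parted by spaces: the shift along the tool's x, y, z in m, then the turn, a rotation vector about the tool's x, y, z in degrees, then the closure, from 0 (fully open) to 1 (shut). In form: dx dy dz ax ay az fingers; .... A call has 1 to 5 rows; each row is the pose to reach, as a shift and turn from the pose commanded when the call began, along the tool's axes at that moment; what a row does not reach only later rows make up. A row lasts 1/10 s, in which the tool goes at most 50 mm and 8.59 degrees, less where a joint would pass 70% of its speed; a pose out of reach is approached as far as the arm can. A call with a gripper value outside its range is refused whole. The fingers move at their own pace and stop on an object; "squeeze" is the grip in N (left out, the last holds). Time passes only in rows, so rows that repeat a pose let the fingers close. It gives the time, the measured TCP pose, the force, the opening and the grip force at its end, in the units of the state.
- manip.get_state(): the state, without advancing time (a new reading comes with each control period).
- eyes.get_image(name): name is "scene" or "side" or "wrist"; returns the picture (420x560x3 uint8, red, green, blue); there is no depth.
- eyes.camera_info(name): a dict with "fx", "fy", "cx", "cy" (pixels), "dist" ([k1, k2, p1, p2, k3] as OpenCV has them; the pictures are not rectified), "eye" and "orientation" of the camera in the world. Camera axes: x right, y down, z forward; pixel columns grow to the right and rows downward; lengths in m; the calibration is good to about 2 mm. A picture is of the moment at which its call begins: read the wrist's pose just before it. camera_info takes no time and is no camera call; for the wrist camera it gives the pose at the moment of the call.
- manip.sign_off(): hands the job in; it is judged then, once.
The state is a dict: "clock": time; "qpos": joint angles; "qd": joint speeds; "effort": joint torques, N m; "position": TCP position; "ee_rot": TCP orientation; "contact_force": force on the tool from outside, world axes, zero at the start; "moment": the same for the moment, N m; "width": finger opening in m; "gripper_force": force on a finger pad.
Only numpy, scipy, OpenCV 4.12 (cv2) and the standard library are available. Lean on these libraries where they do the work, as an engineer would, in place of code of your own. Each camera call takes 0.05 s, during which the arm holds its last target. There are 200 camera calls.

## Task

I need the block plane that lies at the back of the bench tray, but the glue bottle, the varnish jar and the stain can stand in front of it. First stand those three upright on the black rubber mat, then lay the plane sole down and lengthwise on the cork rest, and only then put the three containers back upright, each on the very spot in the tray where it stood. Set everything down rather than dropping it, and leave the cork sanding block and the wax tin in the tray where they are.

Things in the scene. Friction and masses are not known exactly. Their poses are not given: they have to be found in the camera images.
- tray: Fixed wooden bench tray, outer 195 mm (its x, depth) by 330 mm (its y); origin at the centre of its underside. Floor top 8 mm above the origin; rim 10 mm thick, 22 mm high at front (-x) and ends, 34 mm at the back. Containers stand in a row along y, in any order, about 40 mm in front of the centre, 68 mm apart; the plane lies along y about 32 mm behind the centre, some 10 mm from them.
- mat: Fixed flat black rubber mat, 230 mm (its x) by 130 mm (its y), top 4 mm above its origin; origin at the centre of its underside, on the bench top. Empty at the start, on the other side of the tray from the cork rest. Side area for the three containers; there is room for them in a row along its x, 72 mm apart.
- rest: Fixed plane rest: dark wooden base 205 mm (its x, length) by 85 mm (its y) with a tan cork face of 193 by 73 mm, cork top 10 mm above its origin; origin at the centre of its underside, on the bench top.
- glue: Loose glue bottle: white round plastic bottle, 52 mm diameter, with yellow label and orange nozzle cap, 108 mm high in all; straight side up to 83 mm, then a shoulder. Origin at the centre of its underside, z up. About 0.2 kg.
- varnish: Loose varnish jar: amber glass, 55 mm diameter, paper label, black 53 mm lid, 100 mm high; straight side up to 83 mm. Origin at the centre of its underside, z up. About 0.3 kg.
- stain: Loose stain can: blue metal can, 54 mm diameter (rims 55 mm) with bright steel rims and lid, 103 mm high; straight side. Origin at the centre of its underside, z up. About 0.28 kg.
- plane: Loose block plane: steel, 150 mm long (its x, brass knob at the +x end), 46 mm wide (its y), red lever cap; upright flat sides 31 mm high from 63 mm behind to 47 mm ahead of the origin; highest point about 46 mm. Origin at the centre of its sole (underside), z up. 0.55 kg. Grip it across its sides near the origin.
- sander: Loose cork sanding block, 40 by 60 by 26 mm, in the tray's back row beyond the plane's end (+y end of the tray). Bystander. Origin at the centre of its underside.
- waxtin: Loose round wax tin, yellow and brass, 43 mm diameter, 20 mm high, in the tray's front row (-y end of the tray), next to the containers. Bystander. Origin at the centre of its underside.

How it is judged:
By the outcome, as a careful person would: the job done as asked, in the order asked, and still so for the second after the job is handed in, with the robot touching nothing.
It also fails if it takes over 136 s, if anything falls off the work surface, if the arm or the gripper's body presses on something with over 40 N, if the wrist force passes 120 N, or if a joint passes its speed limit or range.

## Working session

There is one attempt and no reset: what is moved stays moved. The work goes in short steps, Python scripts to look and compute and a tool call to move; the robot and the scene stay as the last step left them, time stands still between calls to the robot, and variables do not carry over. Pictures are saved under pics/ and viewed, at most 14 in all, crops included, and the job is handed in when it is done.

Besides the shell and the picture viewer there is one more tool, called after "Call:" as a command line: name --argument value ..., lists and objects as JSON in quotes. servo_tool: Moves the arm, as the interface text tells. Its arguments: {"type":"object","properties":{"series":{"type":"string"},"squeeze":{"type":"number"}},"required":["series"]}

```bash
ls; mkdir -p pics
cat > h.py <<'E'
import numpy as np, cv2
from scipy.spatial.transform import Rotation as R
from rig import manip, eyes
def rot(q): return R.from_quat([q[1],q[2],q[3],q[0]])
def cam(n):
    c=eyes.camera_info(n); K=np.array([[c['fx'],0,c['cx']],[0,c['fy'],c['cy']],[0,0,1.]])
    return K,np.array(c['dist'],float),np.array(c['eye']),rot(c['orientation']).as_matrix()
def grab(n,save=None):
    c=cam(n); im=np.ascontiguousarray(eyes.get_image(n)[:,:,::-1])
    if save: cv2.imwrite('pics/'+save+'.png',im)
    return im,c
def ray(c,uv):
    K,d,e,M=c; p=cv2.undistortPoints(np.array(uv,float).reshape(-1,1,2),K,d).reshape(-1,2)
    return (M@np.c_[p,np.ones(len(p))].T).T
def onz(c,uv,z):
    r=ray(c,uv); return c[2]+r*((z-c[2][2])/r[:,2])[:,None]
def proj(c,P):
    K,d,e,M=c; X=(np.array(P,float).reshape(-1,3)-e)@M
    return cv2.projectPoints(X,np.zeros(3),np.zeros(3),K,d)[0].reshape(-1,2)
def tri(c1,u1,c2,u2):
    a,b=ray(c1,u1)[0],ray(c2,u2)[0]; A=np.c_[a,-b]
    s=np.linalg.lstsq(A,c2[2]-c1[2],rcond=None)[0]
    p,q=c1[2]+a*s[0],c2[2]+b*s[1]; return (p+q)/2,np.linalg.norm(p-q)
E
python3 - <<'E'
from h import *
np.set_printoptions(precision=4,suppress=True)
s=manip.get_state(); print(s)
for n in ['scene','side','wrist']:
    im,c=grab(n,n+'0'); print(n,c[2],c[3][:,2],c[0][0,0])
E
```

```text
pics
{'clock': 0.0, 'qpos': array([-1.389 ,  0.2766,  1.5061, -0.    ,  1.3607, -0.121 ]), 'qd': array([-0.0013,  0.0015,  0.001 ,  0.0004, -0.0021, -0.002 ]), 'effort': array([ -0.0001, -41.6785, -24.5803,   0.    ,   0.0109,   0.    ]), 'position': array([ 0.1713, -0.5483,  0.2304]), 'ee_rot': array([-0.0009,  0.9886,  0.1508, -0.    ]), 'contact_force': array([ 0.0058, -0.1819, -0.358 ]), 'moment': array([-0.0276,  0.0073, -0.018 ]), 'gripper_force': 0.0, 'width': 0.08541392558118503}
scene [1.3298 0.3871 0.7771] [-0.692  -0.3338 -0.6401] 446.6716199723767
side [ 0.392  -0.7325  0.6583] [ 0.1864  0.7515 -0.6329] 437.357601717139
wrist [ 0.2408 -0.5271  0.3735] [-0.2683 -0.084  -0.9597] 303.811880061594
```

View pics/scene0.png

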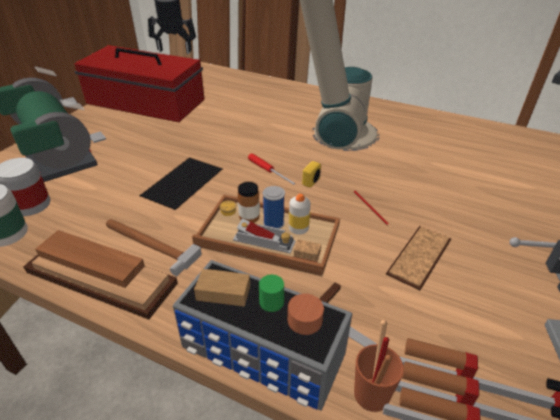

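View pics/side0.png

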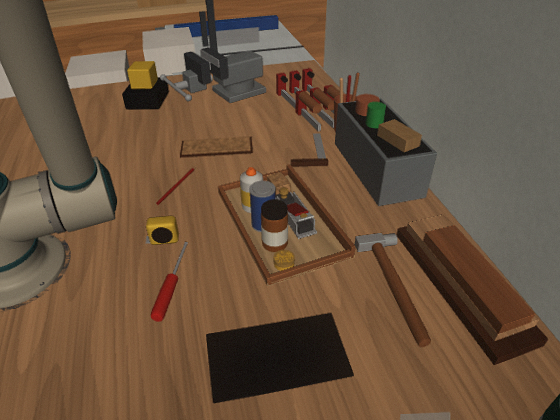

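The scene shows the tray at about (200–340, 200–265), the mat at (183, 182), and the rest at (420, 257). Along the tray from the mat side come the wax tin, varnish, stain and glue; behind them are the plane, with its knob near the glue end, and the sander. The side view agrees, with the mat at (280, 356), the rest at (217, 147) and the tray at (285, 220).

Run:
```python
from h import *
np.set_printoptions(precision=3,suppress=True)
c=cam('side')
print('tray',onz(c,[(220,187),(290,168),(352,248),(268,278)],0.025)[:,:2])
print('mat',onz(c,[(207,333),(333,316),(352,377),(214,397)],0.004)[:,:2])
print('rest',onz(c,[(185,140),(251,138),(252,153),(181,156)],0.01)[:,:2])
c=cam('scene')
print('tray',onz(c,[(213,197),(340,230),(326,266),(195,235)],0.025)[:,:2])
print('mat',onz(c,[(177,159),(222,168),(188,206),(142,193)],0.004)[:,:2])
print('rest',onz(c,[(409,228),(450,236),(420,286),(388,268)],0.01)[:,:2])
```

```text
tray [[ 0.465  0.134]
 [ 0.652  0.167]
 [ 0.695 -0.148]
 [ 0.509 -0.182]]
mat [[ 0.378 -0.262]
 [ 0.606 -0.284]
 [ 0.594 -0.407]
 [ 0.372 -0.384]]
rest [[0.403 0.412]
 [0.591 0.369]
 [0.577 0.288]
 [0.384 0.327]]
tray [[ 0.535 -0.195]
 [ 0.508  0.164]
 [ 0.64   0.178]
 [ 0.685 -0.152]]
mat [[ 0.397 -0.417]
 [ 0.377 -0.265]
 [ 0.577 -0.251]
 [ 0.586 -0.401]]
rest [[0.406 0.316]
 [0.39  0.416]
 [0.589 0.384]
 [0.567 0.305]]
```

View pics/wrist0.png

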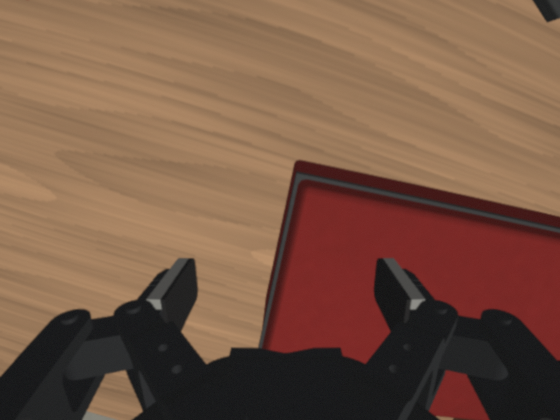

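```bash
cat >> h.py <<'E'
def plan(x,y,z,yaw,frm=None):
    """shift & turn, in tool axes, from the measured pose (or frm=(x,y,z,yaw)) to a tool-down pose with tool x at yaw (deg)"""
    down=lambda a: R.from_euler('z',a,degrees=True)*R.from_euler('x',180,degrees=True)
    if frm is None:
        s=manip.get_state(); p=s['position']; A=rot(s['ee_rot'])
    else: p=np.array(frm[:3]); A=down(frm[3])
    d=A.inv().apply(np.array([x,y,z])-p); r=(A.inv()*down(yaw)).as_rotvec(degrees=True)
    print('shift mm',np.round(d*1000,1),'rot deg',np.round(r,2))
def st():
    s=manip.get_state(); M=rot(s['ee_rot']).as_matrix()
    print('t %.2f'%s['clock'],'p',np.round(s['position'],4),'yaw %.2f'%np.degrees(np.arctan2(M[1,0],M[0,0])),'tilt %.2f'%np.degrees(np.arccos(-M[2,2])),'w %.4f'%s['width'],'g %.1f'%s['gripper_force'],'F',np.round(s['contact_force'],1),'q',np.round(s['qpos'],2))
E
python3 - <<'E'
from h import *
st()
plan(.45,-.30,.36,57); plan(.53,-.08,.36,98,(.45,-.30,.36,57))
E
```

```text
t 0.15 p [ 0.1714 -0.5485  0.2306] yaw 17.35 tilt 0.08 w 0.0853 g 0.0 F [-0.4 -0.2 -0.3] q [-1.39  0.28  1.51  0.    1.36 -0.12]
shift mm [ 340.1 -154.3 -129.1] rot deg [ -0.07  -0.04 -39.65]
shift mm [228.1 -52.7  -0. ] rot deg [  0.   0. -41.]
```

Call:
servo_tool --series "0.034 -0.015 -0.013 0 0 0 0; 0.068 -0.031 -0.026 0 0 0 0; 0.102 -0.046 -0.039 0 0 0 0; 0.136 -0.062 -0.052 0 0 0 0; 0.170 -0.077 -0.065 0 0 0 0"

```text
clock: 0.65
position: [0.3115, -0.4233, 0.2966]
ee_rot: [-0.0, 0.989, 0.151, -0.0]
contact_force: [0.7, 0.5, -0.3]
width: 0.0855
gripper_force: 0.0
```

Call:
servo_tool --series "0.034 -0.015 -0.013 0 0 -8 0; 0.068 -0.031 -0.026 0 0 -16 0; 0.102 -0.046 -0.039 0 0 -24 0; 0.136 -0.062 -0.052 0 0 -32 0; 0.170 -0.077 -0.065 0 0 -40 0"

```text
clock: 1.15
position: [0.4509, -0.2991, 0.3616]
ee_rot: [-0.0, 0.876, 0.482, -0.0]
contact_force: [1.4, -0.7, 0.8]
width: 0.0854
gripper_force: 0.0
```

Call:
servo_tool --series "0 0 0 0 0 0 0; 0 0 0 0 0 0 0; 0 0 0 0 0 0 0"

```text
clock: 1.45
position: [0.4492, -0.3008, 0.3606]
ee_rot: [-0.001, 0.878, 0.479, -0.001]
contact_force: [0.2, -1.0, -0.7]
width: 0.0854
gripper_force: 0.0
```

Run:
```python
from h import *
st(); im,c=grab('wrist','wA'); np.savez('wA.npz',*c); print(c[2])
plan(.53,-.08,.36,98)
```

```text
t 1.45 p [ 0.4492 -0.3008  0.3606] yaw 57.27 tilt 0.10 w 0.0854 g 0.0 F [ 0.2 -1.  -0.7] q [-0.72  0.18  1.32 -0.    1.64 -0.15]
[ 0.48919003 -0.24056503  0.50345576]
shift mm [229.7 -51.6   0.5] rot deg [-1.000e-01 -1.000e-02 -4.076e+01]
```

View pics/wA.png

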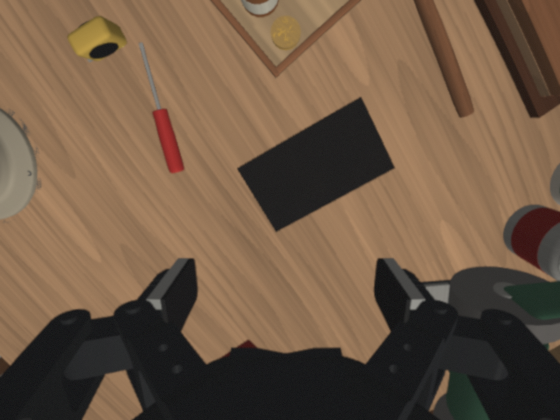

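The wrist view shows the whole mat, with corners at about (239,169), (361,98), (393,166) and (277,230). The tray's front corner and the wax tin (286,32) are at the top. Next I move over the tray for two views.

Call:
servo_tool --series "0.046 -0.011 0 0 0 -8 0; 0.092 -0.021 0 0 0 -16 0; 0.138 -0.031 0 0 0 -24 0; 0.184 -0.042 0 0 0 -32.5 0; 0.230 -0.052 0 0 0 -40.7 0"

```text
clock: 2.0
position: [0.53, -0.0784, 0.3609]
ee_rot: [-0.0, 0.655, 0.756, -0.0]
contact_force: [0.4, -0.2, -0.2]
width: 0.0853
gripper_force: 0.0
```

Call:
servo_tool --series "0 0 0 0 0 0 0; 0 0 0 0 0 0 0; 0 0 0 0 0 0 0; 0 0 0 0 0 0 0"

```text
clock: 2.4
position: [0.5299, -0.0806, 0.3612]
ee_rot: [0.0, 0.657, 0.754, -0.0]
contact_force: [0.3, 0.2, 0.3]
width: 0.0853
gripper_force: 0.0
```

Run:
```python
from h import *
st(); im,c=grab('wrist','wB'); np.savez('wB.npz',*c); print(c[2])
plan(.57,.04,.36,98)
```

```text
t 2.40 p [ 0.5299 -0.0806  0.3612] yaw 97.86 tilt 0.04 w 0.0853 g 0.0 F [0.3 0.2 0.3] q [-0.28  0.17  1.33 -0.    1.64 -0.42]
[ 0.52120223 -0.00946554  0.50405762]
shift mm [113.8  56.2   1.1] rot deg [-0.02  0.02 -0.13]
```

Call:
servo_tool --series "0.04 -0.018 0 0 0 0 0; 0.08 -0.036 0 0 0 0 0; 0.115 -0.055 0 0 0 0 0; 0.115 -0.055 0 0 0 0 0; 0.115 -0.055 0 0 0 0 0"

```text
clock: 2.95
position: [0.4596, 0.0269, 0.3618]
ee_rot: [0.001, 0.656, 0.755, 0.0]
contact_force: [0.1, -0.4, -0.6]
width: 0.0852
gripper_force: 0.0
```

Call:
servo_tool --series "0.115 0 0 0 0 0 0; 0 0 0 0 0 0 0"

```text
clock: 3.15
position: [0.4589, 0.0443, 0.3616]
ee_rot: [-0.003, 0.644, 0.765, 0.004]
contact_force: [1.8, -1.5, 0.1]
width: 0.0852
gripper_force: 0.0
```

Run:
```python
from h import *
st(); im,c=grab('wrist','wC'); np.savez('wC.npz',*c); print(c[2])
```

```text
t 3.15 p [0.4589 0.0443 0.3616] yaw 99.76 tilt 0.60 w 0.0852 g 0.0 F [ 1.8 -1.5  0.1] q [-0.06  0.05  1.47  0.01  1.62 -0.23]
[0.4477308  0.11350723 0.50528753]
```

View pics/wB.png

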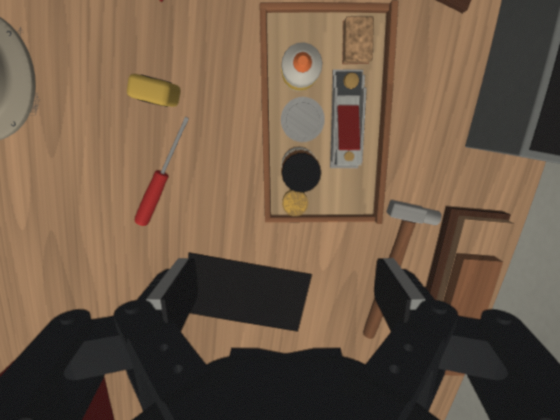

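View pics/wC.png

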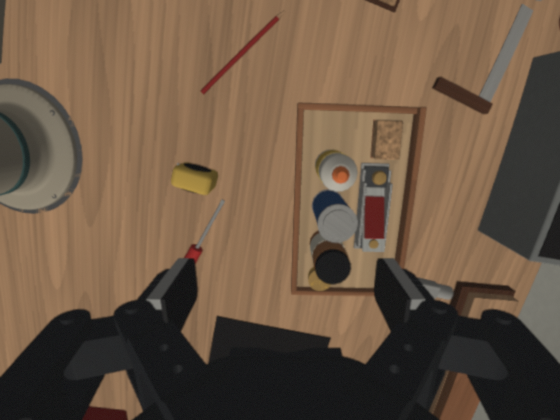

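B shows the three container tops: glue (302,64), stain (302,119), varnish lid (301,172). It also shows the wax tin (295,203), plane (348,118) with the knob at (352,80), and sander (358,40), all inside the tray outline (262–395, 3–220). C was shot while the arm was moving and I had the y sign wrong, so I'll take a settled, lower view.

Call:
servo_tool --series "0 0 0 0 0 0 0; 0.018 0.05 0.04 0 0 0 0; 0.018 0.1 0.08 0 0 0 0; 0.018 0.1 0.08 0 0 0 0; 0.018 0.1 0.08 0 0 0 0"

```text
clock: 3.7
position: [0.558, 0.0577, 0.2767]
ee_rot: [-0.002, 0.657, 0.754, -0.002]
contact_force: [-0.6, 0.0, -0.3]
width: 0.0854
gripper_force: 0.0
```

Call:
servo_tool --series "0 0 0 0 0 0 0; 0 0 0 0 0 0 0; 0 0 0 0 0 0 0; 0 0 0 0 0 0 0"

```text
clock: 4.1
position: [0.556, 0.0588, 0.2827]
ee_rot: [0.001, 0.656, 0.755, 0.001]
contact_force: [-0.6, -0.3, 0.4]
width: 0.0854
gripper_force: 0.0
```

Run:
```python
from h import *
st(); im,c=grab('wrist','wC2'); np.savez('wC2.npz',*c); print(c[2])
```

```text
t 4.10 p [0.556  0.0588 0.2827] yaw 98.01 tilt 0.14 w 0.0854 g 0.0 F [-0.6 -0.3  0.4] q [-0.02  0.23  1.45 -0.    1.47 -0.16]
[0.54679466 0.12982287 0.42563734]
```

View pics/wC2.png

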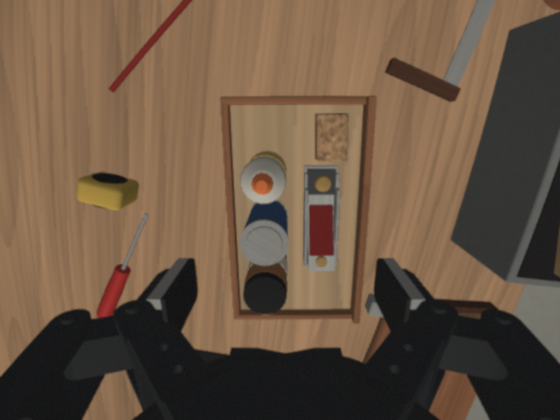

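The tray shows in full at lower height, with tops at glue cap (262,184), can (266,243) and jar lid (265,292), and the plane at (321,218). Now the masks and triangulation.

```bash
cat > m.py <<'E'
from h import *
np.set_printoptions(precision=4,suppress=True)
def load(n): z=np.load(n+'.npz'); return cv2.imread('pics/'+n+'.png'),tuple(z[k] for k in z.files)
def blob(im,roi,f):
    x0,y0,x1,y1=roi; h=cv2.cvtColor(im[y0:y1,x0:x1],cv2.COLOR_BGR2HSV).astype(int)
    m=f(h[...,0],h[...,1],h[...,2]).astype(np.uint8)
    m=cv2.morphologyEx(m,cv2.MORPH_OPEN,np.ones((3,3),np.uint8))
    c=max(cv2.findContours(m,cv2.RETR_EXTERNAL,cv2.CHAIN_APPROX_NONE)[0],key=cv2.contourArea)+np.array([x0,y0])
    M=cv2.moments(c); (u,v),r=cv2.minEnclosingCircle(c)
    return np.array([M['m10']/M['m00'],M['m01']/M['m00']]),cv2.contourArea(c),(u,v,r),c
org=lambda h,s,v:(h<12)&(s>150)&(v>140)
blk=lambda h,s,v:(v<50)
gry=lambda h,s,v:(s<40)&(v>90)
red=lambda h,s,v:((h<8)|(h>170))&(s>150)
E
python3 - <<'E'
from m import *
B,cB=load('wB'); C,cC=load('wC2')
for n,f,rb,rc in [('glue',org,(275,35,330,95),(235,155,290,210)),('stain',gry,(275,90,330,145),(235,210,296,270)),('varn',blk,(275,142,325,198),(235,265,294,318)),('red',red,(330,95,368,160),(303,195,340,262))]:
    b=blob(B,rb,f); c=blob(C,rc,f); p,g=tri(cB,b[0],cC,c[0])
    # radius check
    K=cB[0][0,0]
    print(n,b[0],b[1],np.round(b[2],1),c[0],c[1],np.round(c[2],1),'->',p,'gap %.4f'%g)
E
```

```text
glue [301.8593  63.457 ] 176.5 [301.9  62.7   8.4] [260.9881 186.9834] 140.5 [261.  187.    8.5] -> [0.5319 0.057  0.1107] gap 0.0000
stain [302.1467 118.9131] 1430.5 [301.9 118.9  22.1] [263.8607 242.7428] 1689.5 [264.  245.   26.2] -> [ 0.5423 -0.0071  0.1081] gap 0.0005
varn [300.7841 171.7305] 1087.0 [300.3 171.9  19.5] [264.6896 292.4572] 1337.5 [264.7 292.8  21.7] -> [ 0.5511 -0.0746  0.102 ] gap 0.0003
red [348.3283 127.2207] 760.5 [348.5 127.   23. ] [320.7178 229.8952] 981.0 [320.5 230.   25.8] -> [ 0.6164 -0.0086  0.0356] gap 0.0000
```

Run:
```python
from m import *
B,cB=load('wB'); C,cC=load('wC2')
for n,f,rb,rc,z in [('glue',org,(275,35,330,95),(235,155,290,210),.112),('stain',gry,(275,90,330,145),(235,210,296,270),.111),('varn',blk,(275,142,325,198),(235,265,294,318),.108)]:
    for c,im,r in ((cB,B,rb),(cC,C,rc)):
        b=blob(im,r,f); P=onz(c,b[3].reshape(-1,2),z)[:,:2]; (x,y),rad=cv2.minEnclosingCircle(P.astype(np.float32)); print(n,onz(c,[b[0]],z)[0],'circ',x,y,rad)
for c,im,r,rr in ((cB,B,(328,62,370,172),(330,95,368,160)),(cC,C,(298,160,345,276),(303,195,340,262))):
    g=blob(im,r,lambda h,s,v:((s<60)&(v>60))|(((h<8)|(h>170))&(s>140)))
    P=onz(c,g[3].reshape(-1,2),.03)[:,:2]; R1=cv2.minAreaRect(P.astype(np.float32)); print('plane rect@.03',R1)
    b=blob(im,rr,red); P=onz(c,b[3].reshape(-1,2),.045)[:,:2]; print('red rect@.045',cv2.minAreaRect(P.astype(np.float32)))
cv2.imwrite('pics/z.png',np.hstack([cv2.resize(B[:230,230:420],None,fx=2.2,fy=2.2,interpolation=3),cv2.resize(C[85:330,210:385],None,fx=2.2,fy=2.2,interpolation=3)[:506]]) if False else cv2.resize(C[85:330,210:385],None,fx=2.4,fy=2.4,interpolation=cv2.INTER_CUBIC))
```

```text
glue [0.5318 0.0568 0.112 ] circ 0.5318324565887451 0.05784761160612106 0.010091661475598812
glue [0.5319 0.0573 0.112 ] circ 0.531963586807251 0.05724995583295822 0.009087327867746353
stain [ 0.5419 -0.007   0.111 ] circ 0.542034924030304 -0.007421107962727547 0.026965651661157608
stain [ 0.5426 -0.0058  0.111 ] circ 0.5434898138046265 -0.008915089070796967 0.030361821874976158
varn [ 0.5505 -0.0736  0.108 ] circ 0.5500626564025879 -0.07433415949344635 0.025816217064857483
varn [ 0.5512 -0.0709  0.108 ] circ 0.5510311722755432 -0.07185231149196625 0.028829995542764664
plane rect@.03 ((0.6145798563957214, 0.0021373704075813293), (0.050441376864910126, 0.1439189612865448), 8.372257232666016)
red rect@.045 ((0.6146875619888306, -0.008806120604276657), (0.028290025889873505, 0.06187640130519867), 11.403801918029785)
plane rect@.03 ((0.6152517795562744, 0.0026087686419487), (0.04834876209497452, 0.15143148601055145), 8.334790229797363)
red rect@.045 ((0.6146921515464783, -0.006848502904176712), (0.02822433039546013, 0.07072760164737701), 10.593998908996582)
```

View pics/z.png

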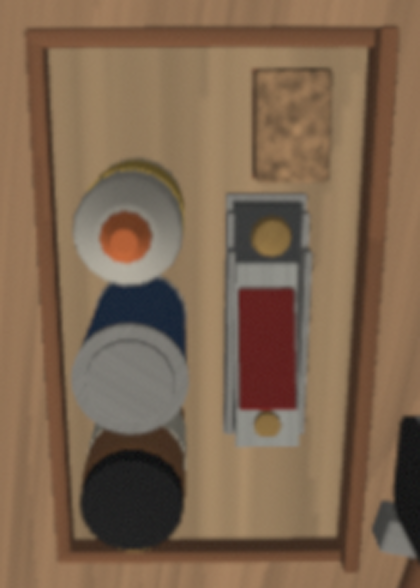

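The enlarged crop shows the plane lying along the row with its knob toward +y, clear of the containers. The cans' back walls and the tray floor line up with my estimates: spacing is about 67 mm, the row is at 98.3°, and the heights are within a few mm. Next come the mat and the move numbers.

Run:
```python
from m import *
A,cA=load('wA')
b=blob(A,(225,85,405,240),lambda h,s,v:v<60)
P=onz(cA,b[3].reshape(-1,2),.004)[:,:2]; r=cv2.minAreaRect(P.astype(np.float32)); print('mat',r)
cs=cam('side'); S=cv2.imread('pics/side0.png'); b2=blob(S,(195,305,365,405),lambda h,s,v:v<55)
r2=cv2.minAreaRect(onz(cs,b2[3].reshape(-1,2),.004)[:,:2].astype(np.float32)); print('mat side',r2)
ca=np.array(r[0]); p,g=tri(cA,b[0],cs,b2[0]); print('tri',p,g)
a=np.radians(-5.5); 
for k in (72,0,-72): print(k,ca+k/1000*np.array([np.cos(a),np.sin(a)]))
plan(.5518,-.0745,.17,98.3)
```

```text
mat ((0.4891691207885742, -0.3330770432949066), (0.12651151418685913, 0.22665885090827942), 87.0777359008789)
mat side ((0.48643290996551514, -0.3340630531311035), (0.13029763102531433, 0.22901029884815216), 86.9034652709961)
tri [ 0.489  -0.3323 -0.0079] 0.008371245488492463
72 [ 0.5608 -0.34  ]
0 [ 0.4892 -0.3331]
-72 [ 0.4175 -0.3262]
shift mm [-131.5  -23.   112.5] rot deg [ 0.11  0.02 -0.28]
```

Call:
servo_tool --series "-0.044 -0.008 0.03 0 0 0 0; -0.088 -0.016 0.06 0 0 0 0; -0.1315 -0.023 0.09 0 0 0 0; -0.1315 -0.023 0.112 0 0 0 0; -0.1315 -0.023 0.112 0 0 0 0"

```text
clock: 4.65
position: [0.549, -0.0752, 0.1662]
ee_rot: [-0.003, 0.657, 0.754, -0.002]
contact_force: [-0.6, 0.2, -1.0]
width: 0.0851
gripper_force: 0.0
```

Call:
servo_tool --series "0 0 0 0 0 0 0; 0 0 0 0 0 0 0; 0 0 0.03 0 0 0 0; 0 0 0.06 0 0 0 0; 0 0 0.08 0 0 0 0"

```text
clock: 5.15
position: [0.5526, -0.073, 0.0897]
ee_rot: [0.001, 0.655, 0.756, 0.001]
contact_force: [-0.1, 0.4, 0.2]
width: 0.0854
gripper_force: 0.0
```

Call:
servo_tool --series "0 0 0.018 0 0 0 0; 0 0 0.036 0 0 0 0; 0 0 0.036 0 0 0 0; 0 0 0.036 0 0 0 0"

```text
clock: 5.55
position: [0.5531, -0.0736, 0.0547]
ee_rot: [0.001, 0.655, 0.755, 0.0]
contact_force: [-0.1, -0.2, -0.6]
width: 0.0855
gripper_force: 0.0
```

Run:
```python
from h import *
st(); im,c=grab('wrist','wD'); im2,_=grab('side')
cv2.imwrite('pics/d.png',np.hstack([im[200:420,120:460],cv2.resize(im2[130:290,190:370],(248,220))]))
plan(.5518,-.0745,.054,98.3)
```

```text
t 5.55 p [ 0.5531 -0.0736  0.0547] yaw 98.12 tilt 0.13 w 0.0855 g 0.0 F [-0.1 -0.2 -0.6] q [-0.26  0.4   1.8   0.    0.94 -0.4 ]
shift mm [-0.2 -1.7  1.1] rot deg [ 0.18  0.08 -0.2 ]
```

View pics/d.png

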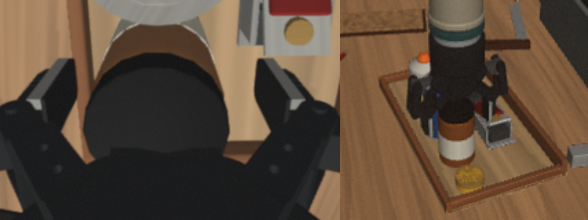

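The open fingers straddle the lid almost centrally (lid spans 205–350 px in the full image), with free gaps on both sides and clear of the plane. Closing now, and I'll compare lid edges before and after.

Call:
servo_tool --series "0 0 0 0 0 0 0.2; 0 0 0 0 0 0 0.3; 0 0 0 0 0 0 0.4; 0 0 0 0 0 0 0.6; 0 0 0 0 0 0 0.6" --squeeze 40

```text
clock: 6.15
position: [0.5514, -0.0744, 0.0542]
ee_rot: [-0.0, 0.656, 0.755, -0.0]
contact_force: [-2.8, 0.5, 5.3]
width: 0.0541
gripper_force: 41.2
```

Call:
servo_tool --series "0 0 0 0 0 0 0.6; 0 0 0 0 0 0 0.6; 0 0 0 0 0 0 0.6"

```text
clock: 6.45
position: [0.5514, -0.0744, 0.0543]
ee_rot: [-0.0, 0.656, 0.755, -0.0]
contact_force: [-2.7, 0.1, 6.0]
width: 0.0539
gripper_force: 41.2
```

```bash
cat >> m.py <<'E'
def run(im,row,f,u0=278):
    h=cv2.cvtColor(im[row-1:row+2],cv2.COLOR_BGR2HSV).astype(int).mean(0); m=f(h[:,0],h[:,1],h[:,2])
    l=r=u0
    while m[l-1]: l-=1
    while m[r+1]: r+=1
    return l,r,(l+r)/2
E
python3 - <<'E'
from m import *
st(); im,c=grab('wrist','wE'); D=cv2.imread('pics/wD.png')
for row in (275,285,300,310): print(row,run(D,row,blk),run(im,row,blk))
plan(.560,-.337,.19,140.3)
E
```

```text
t 6.45 p [ 0.5514 -0.0744  0.0543] yaw 98.05 tilt 0.03 w 0.0539 g 41.2 F [-2.7  0.1  6. ] q [-0.26  0.4   1.8  -0.    0.94 -0.4 ]
275 (223, 330, 276.5) (232, 341, 286.5)
285 (217, 336, 276.5) (226, 347, 286.5)
300 (210, 342, 276.0) (171, 400, 285.5)
310 (206, 345, 275.5) (107, 466, 286.5)
shift mm [-261.3  -28.3 -135.7] rot deg [ -0.04  -0.   -42.25]
```

Call:
servo_tool --series "0 0 -0.01 0 0 0 0.6; 0 0 -0.04 0 0 0 0.6; 0 0 -0.08 0 0 0 0.6; 0 0 -0.115 0 0 0 0.6; 0 0 -0.136 0 0 0 0.6"

```text
clock: 7.0
position: [0.5531, -0.0745, 0.1926]
ee_rot: [0.002, 0.656, 0.755, 0.001]
contact_force: [1.0, -0.3, -3.0]
width: 0.0543
gripper_force: 43.5
```

Call:
servo_tool --series "-0.02 -0.002 0 0 0 0 0.6; -0.05 -0.005 0 0 0 0 0.6; -0.09 -0.01 0 0 0 0 0.6; -0.125 -0.014 0 0 0 0 0.6; -0.155 -0.017 0 0 0 0 0.6"

```text
clock: 7.5
position: [0.5565, -0.2318, 0.1894]
ee_rot: [0.0, 0.656, 0.755, -0.0]
contact_force: [0.8, -0.1, -2.3]
width: 0.0541
gripper_force: 43.4
```

Call:
servo_tool --series "-0.03 -0.003 0 0 0 -8 0.6; -0.06 -0.006 0 0 0 -16 0.6; -0.085 -0.009 0 0 0 -25 0.6; -0.1 -0.01 0 0 0 -33.5 0.6; -0.106 -0.011 0 0 0 -42 0.6"

```text
clock: 8.0
position: [0.5605, -0.3386, 0.1889]
ee_rot: [-0.0, 0.341, 0.94, -0.0]
contact_force: [0.4, 1.3, -2.1]
width: 0.0536
gripper_force: 43.4
```

Call:
servo_tool --series "0 0 0 0 0 0 0.6; 0 0 0 0 0 0 0.6; 0 0 0.03 0 0 0 0.6; 0 0 0.06 0 0 0 0.6; 0 0 0.09 0 0 0 0.6"

```text
clock: 8.5
position: [0.5609, -0.3356, 0.0989]
ee_rot: [0.0, 0.344, 0.939, 0.0]
contact_force: [-0.2, 0.9, -2.4]
width: 0.0541
gripper_force: 43.4
```

Run:
```python
from h import *
st(); plan(.560,-.337,.052,140.3)
```

```text
t 8.50 p [ 0.5609 -0.3356  0.0989] yaw 139.73 tilt 0.05 w 0.0541 g 43.4 F [-0.2  0.9 -2.4] q [-0.65  0.48  1.52  0.    1.14 -1.51]
shift mm [-0.2 -1.7 46.9] rot deg [ 0.02  0.04 -0.57]
```

Call:
servo_tool --series "0 0 0.02 0 0 0 0.6; 0 0 0.035 0 0 0 0.6; 0 0 0.043 0 0 0 0.6; 0 0 0.045 0 0 0 0.6; 0 0 0.046 0 0 0 0.6"

```text
clock: 9.0
position: [0.5612, -0.3365, 0.0539]
ee_rot: [0.001, 0.344, 0.939, -0.0]
contact_force: [-0.2, -0.2, -3.1]
width: 0.0541
gripper_force: 43.4
```

Call:
servo_tool --series "0 0 0.001 0 0 0 0.6; 0 0 0.001 0 0 0 0.6"

```text
clock: 9.2
position: [0.5612, -0.3369, 0.0532]
ee_rot: [0.001, 0.343, 0.939, -0.0]
contact_force: [-0.5, 0.5, -2.2]
width: 0.054
gripper_force: 43.4
```

Call:
servo_tool --series "0 0 0.001 0 0 0 0.6; 0 0 0.001 0 0 0 0.6"

```text
clock: 9.4
position: [0.5609, -0.3367, 0.0516]
ee_rot: [0.0, 0.343, 0.939, -0.0]
contact_force: [0.3, 0.5, -2.7]
width: 0.054
gripper_force: 43.4
```

Call:
servo_tool --series "0 0 0.001 0 0 0 0.6; 0 0 0.001 0 0 0 0.6"

```text
clock: 9.6
position: [0.5609, -0.3367, 0.0504]
ee_rot: [0.0, 0.343, 0.939, -0.0]
contact_force: [0.7, -0.1, -3.4]
width: 0.0542
gripper_force: 43.4
```

Call:
servo_tool --series "0 0 0.0005 0 0 0 0.6; 0 0 0.0005 0 0 0 0.6"

```text
clock: 9.8
position: [0.5609, -0.3368, 0.0503]
ee_rot: [0.0, 0.343, 0.939, -0.0]
contact_force: [-1.2, 0.9, 0.6]
width: 0.0539
gripper_force: 43.6
```

Call:
servo_tool --series "0 0 0.0005 0 0 0 0.6; 0 0 0.0005 0 0 0 0.6"

```text
clock: 10.0
position: [0.561, -0.3369, 0.0502]
ee_rot: [0.001, 0.343, 0.939, -0.0]
contact_force: [-0.9, -0.3, 4.6]
width: 0.0541
gripper_force: 43.9
```

Call:
servo_tool --series "0 0 0 0 0 0 0.35; 0 0 0 0 0 0 0.2; 0 0 0 0 0 0 0; 0 0 0 0 0 0 0; 0 0 -0.01 0 0 0 0"

```text
clock: 10.5
position: [0.5598, -0.3358, 0.058]
ee_rot: [-0.002, 0.343, 0.939, 0.001]
contact_force: [-0.1, 0.5, -0.1]
width: 0.0853
gripper_force: 0.0
```

Call:
servo_tool --series "0 0 -0.03 0 0 0 0; 0 0 -0.07 0 0 0 0; 0 0 -0.11 0 0 0 0; 0 0 -0.13 0 0 0 0; 0 0 -0.13 0 0 0 0"

```text
clock: 11.0
position: [0.5628, -0.338, 0.1944]
ee_rot: [0.004, 0.343, 0.939, -0.001]
contact_force: [0.9, 0.7, 0.8]
width: 0.0856
gripper_force: 0.0
```

Run:
```python
from m import *
st(); plan(.541,-.0075,.17,98.3)
im,c=grab('wrist','wF'); s,cs=grab('side','sF')
b=blob(s,(190,260,380,410),lambda h,s,v:(h>3)&(h<18)&(s>140)&(v>40)); print(b[:3])
```

```text
t 11.00 p [ 0.5628 -0.338   0.1944] yaw 139.84 tilt 0.53 w 0.0856 g 0.0 F [0.9 0.7 0.8] q [-0.65  0.41  1.39  0.    1.33 -1.52]
shift mm [230.  238.5  22.4] rot deg [ 0.22  0.5  41.54]
(array([320.4571, 332.3555]), 361.0, (321.3787841796875, 326.5, 16.985822677612305))
```

Call:
servo_tool --series "0.02 0.02 0 0 0 0 0; 0.05 0.052 0 0 0 0 0; 0.08 0.083 0 0 0 0 0; 0.112 0.116 0 0 0 0 0; 0.14 0.145 0 0 0 0 0"

```text
clock: 11.6
position: [0.5456, -0.1329, 0.1872]
ee_rot: [-0.002, 0.343, 0.939, 0.0]
contact_force: [1.8, 0.6, -0.0]
width: 0.0852
gripper_force: 0.0
```

Call:
servo_tool --series "0.03 0.031 0 0 0 8.3 0; 0.058 0.06 0 0 0 16.6 0; 0.078 0.08 0 0 0 25 0; 0.09 0.0935 0 0 0 33.3 0; 0.09 0.0935 0 0 0 41.7 0"

```text
clock: 12.1
position: [0.5371, -0.0031, 0.1873]
ee_rot: [-0.002, 0.656, 0.755, -0.001]
contact_force: [-0.7, -0.7, -0.2]
width: 0.0853
gripper_force: 0.0
```

Call:
servo_tool --series "0 0 0 0 0 0 0; 0 0 0 0 0 0 0; 0 0 0 0 0 0 0"

```text
clock: 12.4
position: [0.5385, -0.0064, 0.1885]
ee_rot: [-0.001, 0.655, 0.756, -0.0]
contact_force: [-1.0, 0.2, 0.6]
width: 0.0854
gripper_force: 0.0
```

Run:
```python
from h import *
st(); plan(.541,-.0075,.054,98.3)
```

```text
t 12.40 p [ 0.5385 -0.0064  0.1885] yaw 98.21 tilt 0.09 w 0.0854 g 0.0 F [-1.   0.2  0.6] q [-0.14  0.25  1.65 -0.    1.24 -0.28]
shift mm [ -1.5   2.5 134.5] rot deg [-0.08 -0.01 -0.09]
```

Call:
servo_tool --series "-0.0015 0.0025 0.03 0 0 0 0; -0.0015 0.0025 0.065 0 0 0 0; -0.0015 0.0025 0.1 0 0 0 0; -0.0015 0.0025 0.125 0 0 0 0; -0.0015 0.0025 0.1345 0 0 0 0"

```text
clock: 12.9
position: [0.5395, -0.0074, 0.052]
ee_rot: [-0.002, 0.655, 0.756, -0.002]
contact_force: [-0.6, 0.0, -0.9]
width: 0.0855
gripper_force: 0.0
```

Call:
servo_tool --series "0 0 0 0 0 0 0; 0 0 0 0 0 0 0; 0 0 0 0 0 0 0; 0 0 0 0 0 0 0"

```text
clock: 13.3
position: [0.5426, -0.0073, 0.0561]
ee_rot: [0.001, 0.655, 0.756, 0.001]
contact_force: [0.5, 0.2, 0.2]
width: 0.0851
gripper_force: 0.0
```

Run:
```python
from m import *
st(); im,c=grab('wrist','wG')
print(im[290,195:375:6].tolist())
for row in (280,290,300): print(row,run(im,row,lambda h,s,v:(s<45)&(v>70)))
```

```text
t 13.30 p [ 0.5426 -0.0073  0.0561] yaw 98.14 tilt 0.16 w 0.0851 g 0.0 F [0.5 0.2 0.2] q [-0.14  0.38  1.83 -0.    0.93 -0.28]
[[21, 21, 22], [60, 85, 125], [58, 82, 119], [66, 72, 80], [125, 131, 134], [124, 130, 132], [124, 129, 132], [125, 131, 133], [75, 78, 80], [110, 116, 118], [121, 127, 128], [123, 129, 130], [124, 131, 133], [122, 128, 130], [123, 129, 131], [122, 127, 129], [121, 127, 130], [120, 126, 128], [120, 126, 128], [120, 125, 128], [101, 106, 108], [94, 98, 100], [122, 127, 129], [118, 124, 127], [119, 125, 127], [116, 122, 125], [99, 131, 156], [72, 75, 76], [72, 75, 77], [119, 125, 128]]
280 (221, 341, 281.0)
290 (214, 348, 281.0)
300 (209, 371, 290.0)
```

Call:
servo_tool --series "0 -0.002 0.0015 0 0 0 0; 0 -0.002 0.0015 0 0 0 0; 0 -0.002 0.0015 0 0 0 0.2; 0 -0.002 0.0015 0 0 0 0.3; 0 -0.002 0.0015 0 0 0 0.4"

```text
clock: 13.85
position: [0.54, -0.0074, 0.0536]
ee_rot: [0.0, 0.655, 0.755, 0.0]
contact_force: [1.1, -0.2, 1.4]
width: 0.0531
gripper_force: 41.7
```

Call:
servo_tool --series "0 0 0 0 0 0 0.6; 0 0 0 0 0 0 0.6; 0 0 0 0 0 0 0.6; 0 0 0 0 0 0 0.6"

```text
clock: 14.25
position: [0.54, -0.0074, 0.0536]
ee_rot: [0.0, 0.655, 0.755, 0.0]
contact_force: [0.9, 1.3, 4.5]
width: 0.0532
gripper_force: 41.6
```

Run:
```python
from m import *
st(); im,c=grab('wrist','wH')
for row in (275,280): print(row,run(im,row,lambda h,s,v:(s<45)&(v>70)))
plan(.488,-.3335,.19,140.3)
```

```text
t 14.25 p [ 0.54   -0.0074  0.0536] yaw 98.13 tilt 0.05 w 0.0532 g 41.6 F [0.9 1.3 4.5] q [-0.14  0.38  1.83  0.    0.92 -0.28]
275 (234, 335, 284.5)
280 (228, 341, 284.5)
shift mm [-315.5  -97.4 -136.4] rot deg [  0.04   0.03 -42.17]
```

Call:
servo_tool --series "0 0 -0.01 0 0 0 0.6; 0 0 -0.04 0 0 0 0.6; 0 0 -0.08 0 0 0 0.6; 0 0 -0.115 0 0 0 0.6; 0 0 -0.136 0 0 0 0.6"

```text
clock: 14.8
position: [0.54, -0.0075, 0.1921]
ee_rot: [0.001, 0.655, 0.756, 0.001]
contact_force: [0.5, -0.2, -0.8]
width: 0.0532
gripper_force: 42.7
```

Call:
servo_tool --series "-0.02 -0.006 0 0 0 0 0.6; -0.055 -0.017 0 0 0 0 0.6; -0.095 -0.029 0 0 0 0 0.6; -0.135 -0.042 0 0 0 0 0.6; -0.175 -0.054 0 0 0 0 0.6"

```text
clock: 15.3
position: [0.5095, -0.1893, 0.1891]
ee_rot: [-0.001, 0.655, 0.756, -0.0]
contact_force: [1.7, 0.1, -1.3]
width: 0.0534
gripper_force: 42.7
```

Call:
servo_tool --series "-0.04 -0.012 0 0 0 -8 0.6; -0.08 -0.025 0 0 0 -16 0.6; -0.11 -0.034 0 0 0 -25 0.6; -0.13 -0.04 0 0 0 -33.5 0.6; -0.1405 -0.0434 0 0 0 -42 0.6"

```text
clock: 15.8
position: [0.4865, -0.3354, 0.1887]
ee_rot: [-0.001, 0.341, 0.94, -0.0]
contact_force: [0.1, -0.1, -2.3]
width: 0.0533
gripper_force: 42.8
```

Call:
servo_tool --series "0 0 0 0 0 0 0.6; 0 0 0 0 0 0 0.6; 0 0 0.03 0 0 0 0.6; 0 0 0.06 0 0 0 0.6; 0 0 0.09 0 0 0 0.6"

```text
clock: 16.3
position: [0.4879, -0.332, 0.0988]
ee_rot: [0.0, 0.343, 0.939, 0.0]
contact_force: [-0.3, -0.6, -2.1]
width: 0.0535
gripper_force: 42.8
```

Call:
servo_tool --series "0 0 0.02 0 0 0 0.6; 0 0 0.035 0 0 0 0.6; 0 0 0.043 0 0 0 0.6; 0 0 0.045 0 0 0 0.6; 0 0 0.046 0 0 0 0.6"

```text
clock: 16.8
position: [0.4882, -0.3332, 0.0537]
ee_rot: [0.0, 0.343, 0.939, -0.0]
contact_force: [0.6, -0.9, -1.2]
width: 0.0533
gripper_force: 42.8
```

Run:
```python
from h import *
st(); plan(.488,-.3335,.0496,140.3)
```

```text
t 16.80 p [ 0.4882 -0.3332  0.0537] yaw 139.91 tilt 0.04 w 0.0533 g 42.8 F [ 0.6 -0.9 -1.2] q [-0.72  0.45  1.72  0.    0.97 -1.59]
shift mm [-0.  -0.3  4.1] rot deg [ 0.    0.04 -0.39]
```

Call:
servo_tool --series "0 0 0.001 0 0 0 0.6; 0 0 0.002 0 0 0 0.6; 0 0 0.003 0 0 0 0.6; 0 0 0.003 0 0 0 0.6"

```text
clock: 17.2
position: [0.4878, -0.3336, 0.0505]
ee_rot: [0.0, 0.343, 0.939, -0.0]
contact_force: [-0.4, -0.0, -1.3]
width: 0.0534
gripper_force: 42.8
```

Call:
servo_tool --series "0 0 0.0005 0 0 0 0.6; 0 0 0.001 0 0 0 0.6; 0 0 0.001 0 0 0 0.6"

```text
clock: 17.5
position: [0.4879, -0.3336, 0.0496]
ee_rot: [0.0, 0.343, 0.939, -0.0]
contact_force: [-0.9, 0.5, 0.5]
width: 0.0529
gripper_force: 43.1
```

Call:
servo_tool --series "0 0 0.0005 0 0 0 0.6; 0 0 0.0005 0 0 0 0.6"

```text
clock: 17.7
position: [0.4879, -0.3336, 0.0495]
ee_rot: [0.0, 0.343, 0.939, -0.0]
contact_force: [-0.6, 2.0, 4.8]
width: 0.053
gripper_force: 43.4
```

Call:
servo_tool --series "0 0 0 0 0 0 0.35; 0 0 0 0 0 0 0.2; 0 0 0 0 0 0 0; 0 0 0 0 0 0 0; 0 0 -0.01 0 0 0 0"

```text
clock: 18.2
position: [0.4869, -0.3327, 0.0578]
ee_rot: [-0.002, 0.343, 0.939, 0.001]
contact_force: [0.6, 0.1, -0.2]
width: 0.0852
gripper_force: 0.0
```

Call:
servo_tool --series "0 0 -0.03 0 0 0 0; 0 0 -0.07 0 0 0 0; 0 0 -0.11 0 0 0 0; 0 0 -0.13 0 0 0 0; 0 0 -0.13 0 0 0 0"

```text
clock: 18.7
position: [0.4897, -0.335, 0.1935]
ee_rot: [0.004, 0.343, 0.939, -0.002]
contact_force: [-0.5, -0.1, -0.5]
width: 0.0852
gripper_force: 0.0
```

Run:
```python
from m import *
st(); plan(.5312,.059,.19,98.3)
```

```text
t 18.70 p [ 0.4897 -0.335   0.1935] yaw 139.92 tilt 0.51 w 0.0852 g 0.0 F [-0.5 -0.1 -0.5] q [-0.72  0.32  1.53 -0.    1.28 -1.59]
shift mm [221.9 328.2   1.4] rot deg [ 0.18  0.5  41.62]
```

Call:
servo_tool --series "0.016 0.024 0 0 0 0 0; 0.04 0.06 0 0 0 0 0; 0.066 0.1 0 0 0 0 0; 0.092 0.14 0 0 0 0 0; 0.118 0.178 0 0 0 0 0"

```text
clock: 19.2
position: [0.5113, -0.1193, 0.1877]
ee_rot: [-0.001, 0.343, 0.939, 0.0]
contact_force: [0.4, -0.8, 0.9]
width: 0.0854
gripper_force: 0.0
```

Call:
servo_tool --series "0.026 0.038 0 0 0 8.3 0; 0.052 0.076 0 0 0 16.6 0; 0.077 0.114 0 0 0 25 0; 0.094 0.14 0 0 0 33.3 0; 0.1013 0.1504 0 0 0 41.7 0"

```text
clock: 19.7
position: [0.5306, 0.0625, 0.1877]
ee_rot: [-0.001, 0.648, 0.761, -0.0]
contact_force: [-0.2, -0.3, -0.4]
width: 0.0854
gripper_force: 0.0
```

Call:
servo_tool --series "0 0 0 0 0 0 0; 0 0 0 0 0 0 0; 0 0 0 0 0 0 0"

```text
clock: 20.0
position: [0.5311, 0.0579, 0.1883]
ee_rot: [-0.0, 0.647, 0.763, -0.001]
contact_force: [0.3, -0.6, -0.1]
width: 0.0856
gripper_force: 0.0
```

Run:
```python
from h import *
st(); plan(.5312,.059,.054,98.3); grab('wrist','wI')
```

```text
t 20.00 p [0.5311 0.0579 0.1883] yaw 99.43 tilt 0.07 w 0.0856 g 0.0 F [ 0.3 -0.6 -0.1] q [-0.02  0.24  1.66 -0.    1.24 -0.19]
shift mm [  1.1   0.4 134.3] rot deg [-0.06  0.03  1.13]
```

View pics/wI.png

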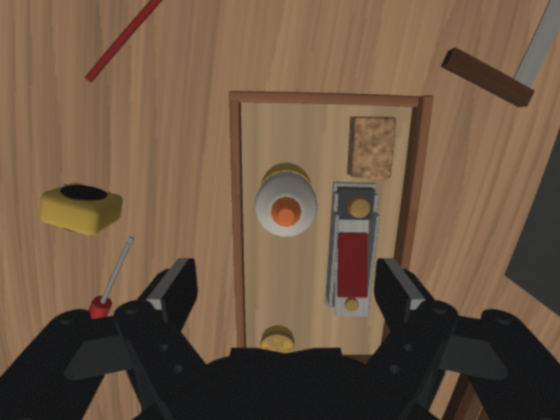

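The view shows the glue bottle alone in the row, centred at column 286 on the finger midline. The plane, sander and wax tin are undisturbed. Descending.

Call:
servo_tool --series "0 0 0.03 0 0 1.1 0; 0 0 0.065 0 0 1.1 0; 0 0 0.1 0 0 1.1 0; 0 0 0.125 0 0 1.1 0; 0 0 0.1345 0 0 1.1 0"

```text
clock: 20.55
position: [0.5295, 0.0578, 0.0518]
ee_rot: [-0.002, 0.655, 0.756, -0.002]
contact_force: [-0.4, -0.4, -0.3]
width: 0.0853
gripper_force: 0.0
```

Call:
servo_tool --series "0 0 0 0 0 0 0; 0 0 0 0 0 0 0; 0 0 0 0 0 0 0; 0 0 0 0 0 0 0"

```text
clock: 20.95
position: [0.5325, 0.0589, 0.0556]
ee_rot: [0.001, 0.654, 0.756, 0.001]
contact_force: [-0.2, 1.2, 0.2]
width: 0.0855
gripper_force: 0.0
```

Run:
```python
from m import *
st(); im,c=grab('wrist','wJ')
b=blob(im,(220,200,350,360),org); print(b[:3])
cv2.imwrite('pics/j.png',im[180:420,100:460])
```

```text
t 20.95 p [0.5325 0.0589 0.0556] yaw 98.27 tilt 0.16 w 0.0855 g 0.0 F [-0.2  1.2  0.2] q [-0.02  0.38  1.84 -0.    0.92 -0.16]
(array([278.7783, 339.3509]), 785.5, (275.0, 334.5, 27.11559295654297))
```

View pics/j.png

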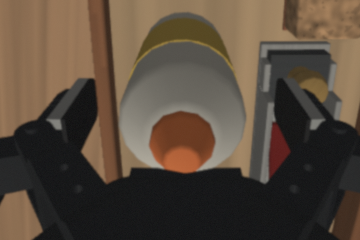

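The bottle is centred between the fingers (about 283 px against the 285 midline) with clearance to the plane. Gripping.

Call:
servo_tool --series "0 0 0.0015 0 0 0 0.2; 0 0 0.0015 0 0 0 0.3; 0 0 0.0015 0 0 0 0.4; 0 0 0.0015 0 0 0 0.6; 0 0 0.0015 0 0 0 0.6"

```text
clock: 21.5
position: [0.5313, 0.059, 0.0531]
ee_rot: [-0.0, 0.654, 0.756, -0.0]
contact_force: [-1.8, 0.5, 4.4]
width: 0.051
gripper_force: 41.4
```

Call:
servo_tool --series "0 0 0 0 0 0 0.6; 0 0 0 0 0 0 0.6; 0 0 0 0 0 0 0.6"

```text
clock: 21.8
position: [0.5313, 0.059, 0.0531]
ee_rot: [-0.0, 0.654, 0.756, -0.0]
contact_force: [-2.2, -0.3, 4.5]
width: 0.0508
gripper_force: 41.4
```

Run:
```python
from m import *
st(); im,c=grab('wrist','wK'); J=cv2.imread('pics/wJ.png')
w=lambda h,s,v:(s<60)&(v>90)
for row in (255,265,275,285): print(row,run(J,row,w),run(im,row,w))
plan(.416,-.330,.19,140.3)
```

```text
t 21.80 p [0.5313 0.059  0.0531] yaw 98.27 tilt 0.01 w 0.0508 g 41.4 F [-2.2 -0.3  4.5] q [-0.02  0.38  1.85 -0.    0.92 -0.16]
255 (243, 320, 281.5) (248, 321, 284.5)
265 (232, 332, 282.0) (238, 335, 286.5)
275 (224, 338, 281.0) (229, 341, 285.0)
285 (220, 343, 281.5) (224, 346, 285.0)
shift mm [-368.4 -170.1 -136.9] rot deg [ -0.01  -0.   -42.03]
```

Call:
servo_tool --series "0 0 -0.01 0 0 0 0.6; 0 0 -0.04 0 0 0 0.6; 0 0 -0.08 0 0 0 0.6; 0 0 -0.115 0 0 0 0.6; 0 0 -0.137 0 0 0 0.6"

```text
clock: 22.35
position: [0.5326, 0.059, 0.1927]
ee_rot: [0.002, 0.654, 0.756, 0.001]
contact_force: [0.6, -0.5, -2.2]
width: 0.0508
gripper_force: 42.5
```

Call:
servo_tool --series "-0.025 -0.0115 0 0 0 0 0.6; -0.065 -0.03 0 0 0 0 0.6; -0.108 -0.05 0 0 0 0 0.6; -0.15 -0.069 0 0 0 0 0.6; -0.19 -0.0877 0 0 0 0 0.6"

```text
clock: 22.85
position: [0.4712, -0.1432, 0.1899]
ee_rot: [0.0, 0.654, 0.756, -0.0]
contact_force: [0.2, 0.4, -1.5]
width: 0.0512
gripper_force: 42.5
```

Call:
servo_tool --series "-0.042 -0.019 0 0 0 -8 0.6; -0.084 -0.039 0 0 0 -16 0.6; -0.125 -0.058 0 0 0 -25 0.6; -0.16 -0.074 0 0 0 -33.5 0.6; -0.1784 -0.0824 0 0 0 -42 0.6"

```text
clock: 23.35
position: [0.4149, -0.3336, 0.1898]
ee_rot: [0.0, 0.355, 0.935, -0.001]
contact_force: [0.4, -0.1, -1.9]
width: 0.0511
gripper_force: 42.5
```

Call:
servo_tool --series "0 0 0 0 0 0 0.6; 0 0 0 0 0 0 0.6; 0 0 0.03 0 0 0 0.6; 0 0 0.06 0 0 0 0.6; 0 0 0.09 0 0 0 0.6"

```text
clock: 23.85
position: [0.4166, -0.3284, 0.0993]
ee_rot: [0.0, 0.357, 0.934, 0.0]
contact_force: [0.4, 0.1, -2.7]
width: 0.0511
gripper_force: 42.5
```

Call:
servo_tool --series "0 0 0.02 0 0 0 0.6; 0 0 0.035 0 0 0 0.6; 0 0 0.043 0 0 0 0.6; 0 0 0.046 0 0 0 0.6; 0 0 0.0465 0 0 0 0.6"

```text
clock: 24.35
position: [0.4165, -0.3296, 0.0536]
ee_rot: [0.0, 0.357, 0.934, -0.0]
contact_force: [0.5, -0.1, -2.1]
width: 0.0514
gripper_force: 42.5
```

Run:
```python
from h import *
st(); plan(.416,-.330,.0491,140.3)
```

```text
t 24.35 p [ 0.4165 -0.3296  0.0536] yaw 138.21 tilt 0.02 w 0.0514 g 42.5 F [ 0.5 -0.1 -2.1] q [-0.8   0.37  1.85  0.    0.91 -1.64]
shift mm [ 0.1 -0.6  4.5] rot deg [ 0.01  0.02 -2.09]
```

Call:
servo_tool --series "0 0 0.0015 0 0 0 0.6; 0 0 0.0025 0 0 0 0.6; 0 0 0.0035 0 0 0 0.6; 0 0 0.0035 0 0 0 0.6"

```text
clock: 24.75
position: [0.4161, -0.3302, 0.05]
ee_rot: [0.0, 0.357, 0.934, -0.0]
contact_force: [0.0, 1.1, -2.0]
width: 0.0509
gripper_force: 42.5
```

Call:
servo_tool --series "0 0 0.0005 0 0 0 0.6; 0 0 0.001 0 0 0 0.6; 0 0 0.001 0 0 0 0.6"

```text
clock: 25.05
position: [0.4161, -0.3302, 0.0491]
ee_rot: [0.0, 0.357, 0.934, -0.0]
contact_force: [-1.1, 0.4, -0.3]
width: 0.0509
gripper_force: 42.7
```

Call:
servo_tool --series "0 0 0.0005 0 0 0 0.6; 0 0 0.0005 0 0 0 0.6"

```text
clock: 25.25
position: [0.4162, -0.3303, 0.0491]
ee_rot: [0.0, 0.357, 0.934, -0.0]
contact_force: [0.0, 0.6, 5.5]
width: 0.0509
gripper_force: 43.2
```

Call:
servo_tool --series "0 0 0 0 0 0 0.35; 0 0 0 0 0 0 0.2; 0 0 0 0 0 0 0; 0 0 0 0 0 0 0; 0 0 -0.01 0 0 0 0"

```text
clock: 25.75
position: [0.4152, -0.3292, 0.0575]
ee_rot: [-0.001, 0.357, 0.934, 0.001]
contact_force: [-0.4, -0.2, -0.6]
width: 0.0852
gripper_force: 0.0
```

Call:
servo_tool --series "0 0 -0.03 0 0 0 0; 0 0 -0.07 0 0 0 0; 0 0 -0.12 0 0 0 0; 0 0 -0.17 0 0 0 0; 0 0 -0.22 0 0 0 0"

```text
clock: 26.25
position: [0.4157, -0.3296, 0.2812]
ee_rot: [0.001, 0.357, 0.934, -0.0]
contact_force: [-0.2, -0.4, 0.0]
width: 0.0854
gripper_force: 0.0
```

Run:
```python
from h import *
st(); plan(.50,.10,.30,98.3); plan(.50,.24,.30,98.3,(.5,.1,.3,98.3)); 
im,_=grab('side','sL')
cv2.imwrite('pics/l.png',im[130:410,170:400])
```

```text
t 26.25 p [ 0.4157 -0.3296  0.2812] yaw 138.20 tilt 0.07 w 0.0854 g 0.0 F [-0.2 -0.4  0. ] q [-0.8   0.18  1.51  0.    1.45 -1.64]
shift mm [223.5 376.4 -19.1] rot deg [2.00e-02 6.00e-02 3.99e+01]
shift mm [138.5  20.2   0. ] rot deg [0. 0. 0.]
```

View pics/l.png

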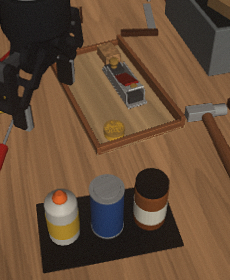

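The side crop shows glue, stain and varnish upright in a row on the mat, and the plane, wax tin and sander still in the tray. Now toward the rest, with two looks at it.

Call:
servo_tool --series "0.022 0.037 -0.002 0 0 0 0; 0.045 0.075 -0.004 0 0 0 0; 0.067 0.113 -0.006 0 0 0 0; 0.09 0.15 -0.008 0 0 0 0; 0.112 0.188 -0.01 0 0 0 0"

```text
clock: 26.8
position: [0.4577, -0.1135, 0.2889]
ee_rot: [0.001, 0.357, 0.934, -0.0]
contact_force: [0.1, -1.1, 0.8]
width: 0.0854
gripper_force: 0.0
```

Call:
servo_tool --series "0.022 0.037 -0.002 0 0 8 0; 0.045 0.075 -0.004 0 0 16 0; 0.067 0.113 -0.006 0 0 24 0; 0.09 0.15 -0.008 0 0 32 0; 0.112 0.188 -0.01 0 0 39.9 0"

```text
clock: 27.3
position: [0.4985, 0.095, 0.2987]
ee_rot: [0.0, 0.642, 0.767, 0.0]
contact_force: [1.0, -0.7, 0.6]
width: 0.0856
gripper_force: 0.0
```

Call:
servo_tool --series "0 0 0 0 0 0 0; 0 0 0 0 0 0 0; 0 0 0 0 0 0 0; 0 0 0 0 0 0 0"

```text
clock: 27.7
position: [0.4986, 0.092, 0.2981]
ee_rot: [0.0, 0.64, 0.768, -0.0]
contact_force: [-0.1, -0.4, -0.3]
width: 0.0853
gripper_force: 0.0
```

Run:
```python
from h import *
st(); im,c=grab('wrist','wM'); np.savez('wM.npz',*c)
```

```text
t 27.70 p [0.4986 0.092  0.2981] yaw 100.42 tilt 0.03 w 0.0853 g 0.0 F [-0.1 -0.4 -0.3] q [ 0.05  0.14  1.52 -0.    1.48 -0.14]
```

Call:
servo_tool --series "0.045 0.007 0 0 0 0 0; 0.09 0.014 0 0 0 0 0; 0.138 0.02 0 0 0 0 0; 0.138 0.02 0 0 0 0 0; 0.138 0.02 0 0 0 0 0"

```text
clock: 28.25
position: [0.4932, 0.2323, 0.2978]
ee_rot: [0.0, 0.639, 0.769, -0.001]
contact_force: [0.8, -0.4, -0.4]
width: 0.0854
gripper_force: 0.0
```

Call:
servo_tool --series "0 0 0 0 0 0 0; 0 0 0 0 0 0 0; 0 0 0 0 0 0 0"

```text
clock: 28.55
position: [0.4935, 0.2312, 0.2981]
ee_rot: [0.0, 0.64, 0.768, -0.0]
contact_force: [-0.8, -0.5, 0.2]
width: 0.0853
gripper_force: 0.0
```

Run:
```python
from h import *
st(); im,c=grab('wrist','wN'); np.savez('wN.npz',*c)
M=cv2.imread('pics/wM.png')
cv2.imwrite('pics/mn.png',np.hstack([M[:,80:480],im[:,80:480]]))
```

```text
t 28.55 p [0.4935 0.2312 0.2981] yaw 100.38 tilt 0.02 w 0.0853 g 0.0 F [-0.8 -0.5  0.2] q [ 0.31  0.2   1.44 -0.    1.5   0.13]
```

View pics/mn.png

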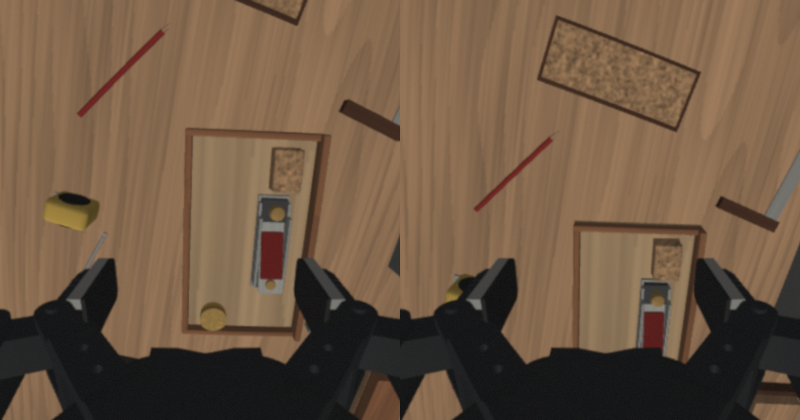

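The right half (N) shows the whole rest, with corners at full-image (237,16), (379,72), (357,131) and (219,78). The left half (M) shows only its near corner, at (378,24), plus the plane at (350,245).

Run:
```python
from m import *
M,cM=load('wM'); N,cN=load('wN'); C,cC=load('wC2')
print('corner tri',tri(cN,[(357,131)],cM,[(378,24)]))
P=onz(cN,[(237,16),(379,72),(357,131),(219,78)],.009)[:,:2]; print(P); r=cv2.minAreaRect(P.astype(np.float32)); print('rest',r, P.mean(0))
d=P[1]-P[0]+P[2]-P[3]; print('rest yaw',np.degrees(np.arctan2(d[1],d[0])))
s,cs=grab('side'); print('side corners',onz(cs,[(185,140),(251,138),(252,153),(181,156)],.009)[:,:2].mean(0))
m=blob(M,(330,195,385,310),red); 
p,g=tri(cM,m[0],cC,blob(C,(303,195,340,262),red)[0]); print('red',p,g)
gm=blob(M,(325,190,380,300),lambda h,s,v:((s<60)&(v>60))|(((h<8)|(h>170))&(s>140)))
print('plane',cv2.minAreaRect(onz(cM,gm[3].reshape(-1,2),.035)[:,:2].astype(np.float32)))
yel=lambda h,s,v:(h>12)&(h<28)&(s>120)&(v>70)
km=blob(M,(345,200,372,222),yel); kc=blob(C,(312,174,336,196),yel); print('knob',tri(cM,km[0],cC,kc[0]))
```

```text
corner tri (array([0.5837, 0.3038, 0.0044]), np.float64(0.0002492310223915768))
[[0.3977 0.417 ]
 [0.5936 0.3846]
 [0.5828 0.3038]
 [0.3852 0.3379]]
rest ((0.4902060925960541, 0.3603980839252472), (0.08144305646419525, 0.20109733939170837), 80.6070556640625) [0.4898 0.3608]
rest yaw -9.590501831898742
side corners [0.4889 0.3506]
red [ 0.6157 -0.0074  0.0392] 4.007578931715175e-05
plane ((0.613021731376648, 0.004294134676456451), (0.05144447833299637, 0.1554291546344757), 8.300250053405762)
knob (array([0.607 , 0.0567, 0.0396]), np.float64(0.0002098449612859257))
```

Run:
```python
from h import *
plan(.614,.003,.15,98.3)
```

```text
shift mm [-246.6   77.2  148.2] rot deg [0.01 0.01 2.11]
```

Call:
servo_tool --series "-0.025 0.008 0.01 0 0 0 0.1; -0.06 0.018 0.02 0 0 0 0.2; -0.1 0.031 0.03 0 0 1 0.3; -0.14 0.044 0.04 0 0 2 0.3; -0.18 0.056 0.06 0 0 2.1 0.3"

```text
clock: 29.15
position: [0.5828, 0.064, 0.239]
ee_rot: [0.001, 0.654, 0.757, 0.001]
contact_force: [0.7, 0.2, 0.3]
width: 0.06
gripper_force: 0.0
```

Call:
servo_tool --series "-0.026 0.007 0.02 0 0 0 0.3; -0.052 0.0145 0.05 0 0 0 0.3; -0.0658 0.0187 0.08 0 0 0 0.3; -0.0658 0.0187 0.088 0 0 0 0.3; -0.0658 0.0187 0.088 0 0 0 0.3"

```text
clock: 29.65
position: [0.6081, 0.0035, 0.1487]
ee_rot: [-0.002, 0.654, 0.757, -0.001]
contact_force: [0.2, 0.3, 0.5]
width: 0.0603
gripper_force: 0.0
```

Call:
servo_tool --series "0 0 0 0 0 0 0.3; 0 0 0 0 0 0 0.3; 0 0 0 0 0 0 0.3"

```text
clock: 29.95
position: [0.6099, 0.0042, 0.1517]
ee_rot: [0.001, 0.653, 0.757, 0.001]
contact_force: [0.9, -0.1, -0.1]
width: 0.0598
gripper_force: 0.0
```

Run:
```python
from m import *
st(); plan(.614,.003,.06,98.3)
im,c=grab('wrist','wO'); b=blob(im,(240,200,340,400),red); print(b[0],onz(c,[b[0]],.045),'red mid')
```

```text
t 29.95 p [0.6099 0.0042 0.1517] yaw 98.47 tilt 0.17 w 0.0598 g 0.0 F [ 0.9 -0.1 -0.1] q [-0.11  0.38  1.55  0.    1.21 -0.25]
shift mm [-1.7  3.6 91.7] rot deg [0.16 0.04 0.17]
[288.5    227.0615] [[ 0.617  -0.0147  0.045 ]] red mid
```

Call:
servo_tool --series "-0.0015 0.0036 0.03 0 0 0 0.3; -0.0015 0.0036 0.06 0 0 0 0.3; -0.0015 0.0036 0.08 0 0 0 0.3; -0.0015 0.0036 0.091 0 0 0 0.3; -0.0015 0.0036 0.091 0 0 0 0.3"

```text
clock: 30.5
position: [0.6122, 0.0028, 0.058]
ee_rot: [-0.001, 0.653, 0.757, -0.001]
contact_force: [-0.2, 0.1, 0.1]
width: 0.0599
gripper_force: 0.0
```

Call:
servo_tool --series "0 0 0 0 0 0 0.3; 0 0 0 0 0 0 0.3; 0 0 0 0 0 0 0.3"

```text
clock: 30.8
position: [0.6139, 0.0024, 0.0603]
ee_rot: [0.001, 0.653, 0.757, 0.001]
contact_force: [0.0, 0.2, 0.6]
width: 0.0598
gripper_force: 0.0
```

Run:
```python
from m import *
st(); plan(.614,.003,.009,98.3)
im,c=grab('wrist','wP'); cv2.imwrite('pics/p.png',im[100:420,100:460])
```

```text
t 30.80 p [0.6139 0.0024 0.0603] yaw 98.40 tilt 0.14 w 0.0598 g 0.0 F [0.  0.2 0.6] q [-0.11  0.47  1.66 -0.    1.01 -0.26]
shift mm [ 0.6  0.  51.3] rot deg [0.14 0.04 0.1 ]
```

View pics/p.png

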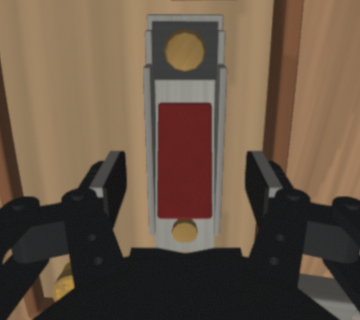

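The plane is centred between the fingers (column about 285) and parallel to them, with room to the back rim. Descending to the sides.

Call:
servo_tool --series "0 0 0.015 0 0 0 0.3; 0 0 0.03 0 0 0 0.3; 0 0 0.04 0 0 0 0.3; 0 0 0.045 0 0 0 0.3; 0 0 0.046 0 0 0 0.3"

```text
clock: 31.35
position: [0.6129, 0.0025, 0.0126]
ee_rot: [-0.0, 0.653, 0.757, -0.0]
contact_force: [0.1, 0.9, 0.3]
width: 0.0597
gripper_force: 0.0
```

Call:
servo_tool --series "0 0 0.002 0 0 0 0.3; 0 0 0.004 0 0 0 0.3; 0 0 0.004 0 0 0 0.3; 0 0 0.004 0 0 0 0.3"

```text
clock: 31.75
position: [0.6132, 0.0024, 0.0093]
ee_rot: [0.0, 0.653, 0.757, 0.0]
contact_force: [-0.6, -0.0, 0.3]
width: 0.0598
gripper_force: 0.0
```

Call:
servo_tool --series "0 0 0 0 0 0 0.36; 0 0 0 0 0 0 0.42; 0 0 0 0 0 0 0.48; 0 0 0 0 0 0 0.65; 0 0 0 0 0 0 0.65" --squeeze 60

```text
clock: 32.25
position: [0.6134, 0.0025, 0.0094]
ee_rot: [0.0, 0.653, 0.757, 0.0]
contact_force: [-0.2, 0.0, 2.7]
width: 0.0448
gripper_force: 62.2
```

Call:
servo_tool --series "0 0 0 0 0 0 0.65; 0 0 0 0 0 0 0.65; 0 0 0 0 0 0 0.65"

```text
clock: 32.55
position: [0.6134, 0.0025, 0.0095]
ee_rot: [0.0, 0.653, 0.757, 0.0]
contact_force: [0.2, -0.5, 5.9]
width: 0.0449
gripper_force: 62.4
```

Call:
servo_tool --series "0 0 -0.002 0 0 0 0.65; 0 0 -0.006 0 0 0 0.65; 0 0 -0.012 0 0 0 0.65; 0 0 -0.02 0 0 0 0.65; 0 0 -0.02 0 0 0 0.65"

```text
clock: 33.05
position: [0.614, 0.0024, 0.0302]
ee_rot: [0.001, 0.653, 0.757, 0.001]
contact_force: [0.1, 0.5, -5.5]
width: 0.0451
gripper_force: 62.2
```

Run:
```python
from m import *
st(); print(manip.get_state()['moment']); plan(.490,.360,.15,170.4)
```

```text
t 33.05 p [0.614  0.0024 0.0302] yaw 98.40 tilt 0.14 w 0.0451 g 62.2 F [ 0.1  0.5 -5.5] q [-0.11  0.5   1.69 -0.    0.95 -0.26]
[-0.005  -0.0257  0.0476]
shift mm [ 371.8  -70.1 -120.2] rot deg [  0.09   0.12 -72.  ]
```

Call:
servo_tool --series "0 0 -0.02 0 0 0 0.65; 0 0 -0.05 0 0 0 0.65; 0 0 -0.08 0 0 0 0.65; 0 0 -0.11 0 0 0 0.65; 0 0 -0.12 0 0 0 0.65"

```text
clock: 33.55
position: [0.615, 0.0023, 0.1526]
ee_rot: [0.003, 0.653, 0.757, 0.002]
contact_force: [1.1, 0.1, -5.5]
width: 0.0451
gripper_force: 63.5
```

Call:
servo_tool --series "0.025 -0.005 0 0 0 0 0.65; 0.06 -0.012 0 0 0 0 0.65; 0.1 -0.019 0 0 0 0 0.65; 0.145 -0.027 0 0 0 0 0.65; 0.19 -0.036 0 0 0 0 0.65"

```text
clock: 34.05
position: [0.5485, 0.1863, 0.1479]
ee_rot: [-0.0, 0.654, 0.757, -0.001]
contact_force: [0.0, 0.9, -4.8]
width: 0.0451
gripper_force: 63.4
```

Call:
servo_tool --series "0.045 -0.0085 0 0 0 -7 0.65; 0.09 -0.017 0 0 0 -14 0.65; 0.13 -0.0245 0 0 0 -21 0.65; 0.16 -0.03 0 0 0 -28 0.65; 0.182 -0.034 0 0 0 -36 0.65"

```text
clock: 34.55
position: [0.4876, 0.3622, 0.1476]
ee_rot: [-0.001, 0.384, 0.923, -0.001]
contact_force: [0.6, -0.8, -5.4]
width: 0.045
gripper_force: 63.4
```

Call:
servo_tool --series "0 0 0 0 0 -8 0.65; 0 0 0 0 0 -16 0.65; 0 0 0 0 0 -24 0.65; 0 0 0 0 0 -31 0.65; 0 0 0 0 0 -36 0.65"

```text
clock: 35.05
position: [0.4886, 0.3599, 0.1476]
ee_rot: [-0.001, 0.081, 0.997, -0.001]
contact_force: [0.6, -0.5, -6.0]
width: 0.0448
gripper_force: 63.4
```

Call:
servo_tool --series "0 0 0 0 0 0 0.65; 0 0 0 0 0 0 0.65; 0 0 0 0 0 0 0.65"

```text
clock: 35.35
position: [0.4892, 0.3601, 0.1485]
ee_rot: [-0.0, 0.084, 0.996, -0.0]
contact_force: [-0.3, -0.1, -5.6]
width: 0.0451
gripper_force: 63.3
```

Run:
```python
from m import *
st(); plan(.490,.360,.0135,170.4)
```

```text
t 35.35 p [0.4892 0.3601 0.1485] yaw 170.33 tilt 0.05 w 0.0451 g 63.3 F [-0.3 -0.1 -5.6] q [ 0.52  0.38  1.56 -0.    1.2  -0.88]
shift mm [ -0.9   0.1 135. ] rot deg [-0.03 -0.03 -0.07]
```

Call:
servo_tool --series "-0.001 0 0.03 0 0 0 0.65; -0.001 0 0.065 0 0 0 0.65; -0.001 0 0.095 0 0 0 0.65; -0.001 0 0.115 0 0 0 0.65; -0.001 0 0.125 0 0 0 0.65"

```text
clock: 35.85
position: [0.4892, 0.3593, 0.0217]
ee_rot: [-0.002, 0.084, 0.996, -0.001]
contact_force: [-0.6, 0.4, -5.6]
width: 0.0451
gripper_force: 63.2
```

Call:
servo_tool --series "0 0 0.002 0 0 0 0.65; 0 0 0.005 0 0 0 0.65; 0 0 0.007 0 0 0 0.65; 0 0 0.007 0 0 0 0.65"

```text
clock: 36.25
position: [0.491, 0.3604, 0.0178]
ee_rot: [0.001, 0.084, 0.996, 0.0]
contact_force: [-1.0, 0.4, -6.3]
width: 0.045
gripper_force: 63.2
```

Run:
```python
from m import *
st(); s,_=grab('side','sQ'); im,_=grab('scene','cQ')
cv2.imwrite('pics/q.png',np.hstack([cv2.resize(s[90:190,130:290],(480,300)),cv2.resize(im[200:300,360:470],(330,300))]))
```

```text
t 36.25 p [0.491  0.3604 0.0178] yaw 170.40 tilt 0.09 w 0.0450 g 63.2 F [-1.   0.4 -6.3] q [ 0.52  0.51  1.72 -0.    0.91 -0.88]
```

View pics/q.png

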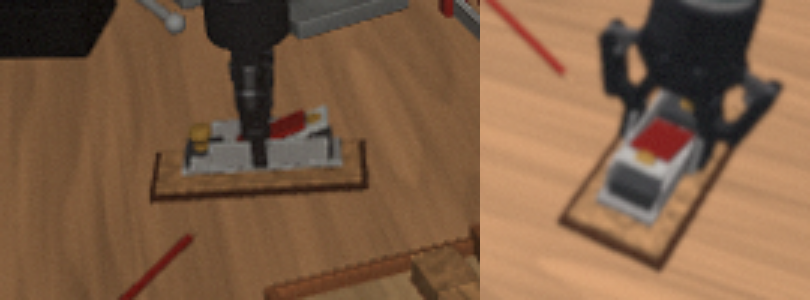

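Both views show the plane level, parallel and centred just above the cork. Lowering in small steps.

Call:
servo_tool --series "0 0 0.0015 0 0 0 0.65; 0 0 0.003 0 0 0 0.65; 0 0 0.0045 0 0 0 0.65; 0 0 0.0045 0 0 0 0.65"

```text
clock: 36.75
position: [0.4902, 0.3599, 0.0122]
ee_rot: [-0.0, 0.084, 0.996, -0.0]
contact_force: [-0.2, -0.5, -5.7]
width: 0.0453
gripper_force: 63.2
```

Call:
servo_tool --series "0 0 0.0008 0 0 0 0.65; 0 0 0.0015 0 0 0 0.65; 0 0 0.0015 0 0 0 0.65"

```text
clock: 37.05
position: [0.4905, 0.3601, 0.0115]
ee_rot: [0.0, 0.084, 0.996, 0.0]
contact_force: [-2.0, -0.9, -0.2]
width: 0.045
gripper_force: 63.7
```

Call:
servo_tool --series "0 0 0.0005 0 0 0 0.65; 0 0 0.0005 0 0 0 0.65"

```text
clock: 37.25
position: [0.4905, 0.3601, 0.0114]
ee_rot: [0.0, 0.084, 0.996, 0.0]
contact_force: [-2.4, -1.2, 6.3]
width: 0.0448
gripper_force: 64.5
```

Call:
servo_tool --series "0 0 0 0 0 0 0.45; 0 0 0 0 0 0 0.35; 0 0 0 0 0 0 0.3; 0 0 0 0 0 0 0.3; 0 0 -0.005 0 0 0 0.3"

```text
clock: 37.75
position: [0.49, 0.3598, 0.015]
ee_rot: [-0.001, 0.084, 0.996, -0.0]
contact_force: [-0.3, -0.3, -0.1]
width: 0.0597
gripper_force: 0.0
```

Call:
servo_tool --series "0 0 -0.02 0 0 0 0.3; 0 0 -0.05 0 0 0 0.3; 0 0 -0.1 0 0 0 0.1; 0 0 -0.15 0 0 0 0; 0 0 -0.185 0 0 0 0"

```text
clock: 38.25
position: [0.4914, 0.3607, 0.2047]
ee_rot: [0.002, 0.084, 0.996, 0.001]
contact_force: [1.1, 0.1, -0.6]
width: 0.0851
gripper_force: 0.0
```

Run:
```python
from m import *
st(); plan(.5605,-.337,.20,140); s,_=grab('side','sR')
cv2.imwrite('pics/r.png',np.hstack([cv2.resize(s[90:190,130:290],(480,300))]))
```

```text
t 38.25 p [0.4914 0.3607 0.2047] yaw 170.40 tilt 0.28 w 0.0851 g 0.0 F [ 1.1  0.1 -0.6] q [ 0.52  0.34  1.48 -0.    1.32 -0.88]
shift mm [-184.5 -676.4    3.3] rot deg [ 0.23  0.17 30.4 ]
```

View pics/r.png

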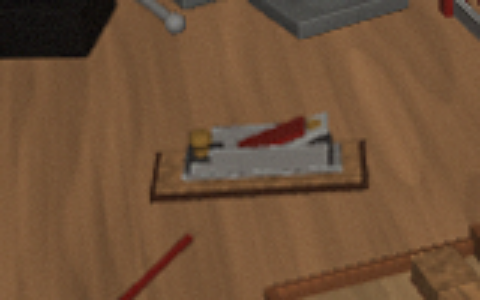

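The crop shows the plane resting free on the cork, sole down and lengthwise. I've now viewed 16 pictures, two over the limit of 14, so I'll view no more and check numerically from here. Next is the varnish jar.

Call:
servo_tool --series "-0.012 -0.043 0 0 0 0 0; -0.0245 -0.09 0 0 0 0 0; -0.037 -0.135 0 0 0 0 0; -0.0495 -0.18 0 0 0 0 0; -0.062 -0.226 0 0 0 0 0"

```text
clock: 38.8
position: [0.5138, 0.1253, 0.2007]
ee_rot: [0.0, 0.083, 0.997, 0.0]
contact_force: [1.4, -0.2, -0.2]
width: 0.0851
gripper_force: 0.0
```

Call:
servo_tool --series "-0.0125 -0.045 0 0 0 0 0; -0.0245 -0.09 0 0 0 0 0; -0.037 -0.135 0 0 0 0 0; -0.0495 -0.18 0 0 0 0 0; -0.062 -0.226 0 0 0 0 0"

```text
clock: 39.3
position: [0.5372, -0.1081, 0.2007]
ee_rot: [0.0, 0.084, 0.996, 0.0]
contact_force: [0.9, 0.4, -0.3]
width: 0.0852
gripper_force: 0.0
```

Call:
servo_tool --series "-0.0125 -0.045 0 0 0 6 0; -0.0245 -0.09 0 0 0 12 0; -0.037 -0.135 0 0 0 18 0; -0.0495 -0.18 0 0 0 24 0; -0.0605 -0.2244 0 0 0 30.4 0"

```text
clock: 39.8
position: [0.5595, -0.3396, 0.2005]
ee_rot: [0.0, 0.344, 0.939, 0.0]
contact_force: [1.4, 1.1, 0.9]
width: 0.0858
gripper_force: 0.0
```

Call:
servo_tool --series "0 0 0 0 0 0 0; 0 0 0 0 0 0 0; 0 0 0 0 0 0 0"

```text
clock: 40.1
position: [0.5593, -0.3365, 0.2003]
ee_rot: [-0.0, 0.342, 0.94, 0.0]
contact_force: [-0.2, 0.1, 1.1]
width: 0.0854
gripper_force: 0.0
```

Run:
```python
from m import *
st(); plan(.561,-.337,.0502,140); im,c=grab('wrist','wS')
b=blob(im,(200,150,370,345),blk); print(b[:3],onz(c,[b[2][:2]],.104))
```

```text
t 40.10 p [ 0.5593 -0.3365  0.2003] yaw 140.05 tilt 0.07 w 0.0854 g 0.0 F [-0.2  0.1  1.1] q [-0.65  0.41  1.38  0.    1.36 -1.52]
shift mm [ -1.8   0.7 150.1] rot deg [ 0.03 -0.07  0.05]
(array([283.3837, 190.4489]), 7603.5, (275.0, 171.0, 75.66382598876953)) [[ 0.5308 -0.3225  0.104 ]]
```

Call:
servo_tool --series "-0.0015 0.0007 0.03 0 0 0 0; -0.0015 0.0007 0.07 0 0 0 0; -0.0015 0.0007 0.11 0 0 0 0; -0.0015 0.0007 0.14 0 0 0 0; -0.0015 0.0007 0.15 0 0 0 0"

```text
clock: 40.65
position: [0.5593, -0.3348, 0.0474]
ee_rot: [-0.003, 0.341, 0.94, 0.001]
contact_force: [0.2, 0.2, 0.3]
width: 0.0855
gripper_force: 0.0
```

Call:
servo_tool --series "0 0 0 0 0 0 0; 0 0 0 0 0 0 0; 0 0 0 0 0 0 0; 0 0 0 0 0 0 0"

```text
clock: 41.05
position: [0.5622, -0.3387, 0.0525]
ee_rot: [0.002, 0.342, 0.94, -0.001]
contact_force: [-0.0, -0.3, -0.0]
width: 0.0852
gripper_force: 0.0
```

Run:
```python
from m import *
st(); plan(.561,-.337,.0502,140)
```

```text
t 41.05 p [ 0.5622 -0.3387  0.0525] yaw 140.01 tilt 0.20 w 0.0852 g 0.0 F [-0.  -0.3 -0. ] q [-0.65  0.53  1.57 -0.    1.04 -1.52]
shift mm [2.  0.5 2.3] rot deg [0.01 0.2  0.01]
```

Call:
servo_tool --series "0 0 0.0005 0 0 0 0.1; 0 0 0.0005 0 0 0 0.3; 0 0 0.0005 0 0 0 0.4; 0 0 0.0005 0 0 0 0.6; 0 0 0.0005 0 0 0 0.6" --squeeze 40

```text
clock: 41.55
position: [0.5612, -0.3384, 0.0506]
ee_rot: [0.0, 0.342, 0.94, -0.0]
contact_force: [-0.8, -0.3, 4.6]
width: 0.0537
gripper_force: 42.9
```

Call:
servo_tool --series "0 0 0 0 0 0 0.6; 0 0 0 0 0 0 0.6; 0 0 0 0 0 0 0.6"

```text
clock: 41.85
position: [0.5613, -0.3384, 0.0506]
ee_rot: [0.0, 0.342, 0.94, -0.0]
contact_force: [-1.2, -0.4, 6.1]
width: 0.0538
gripper_force: 43.0
```

Run:
```python
from m import *
st(); plan(.55,-.0746,.19,98.1)
```

```text
t 41.85 p [ 0.5613 -0.3384  0.0506] yaw 140.00 tilt 0.06 w 0.0538 g 43.0 F [-1.2 -0.4  6.1] q [-0.65  0.53  1.57 -0.    1.04 -1.52]
shift mm [ 178.1  194.8 -139.6] rot deg [ 0.    0.06 41.9 ]
```

Call:
servo_tool --series "0 0 -0.01 0 0 0 0.6; 0 0 -0.04 0 0 0 0.6; 0 0 -0.08 0 0 0 0.6; 0 0 -0.12 0 0 0 0.6; 0 0 -0.14 0 0 0 0.6"

```text
clock: 42.35
position: [0.5623, -0.3385, 0.1936]
ee_rot: [0.002, 0.342, 0.94, -0.0]
contact_force: [0.4, 0.0, -2.4]
width: 0.0539
gripper_force: 43.3
```

Call:
servo_tool --series "0.01 0.011 0 0 0 0 0.6; 0.03 0.033 0 0 0 0 0.6; 0.055 0.06 0 0 0 0 0.6; 0.08 0.088 0 0 0 0 0.6; 0.1 0.11 0 0 0 0 0.6"

```text
clock: 42.85
position: [0.553, -0.1853, 0.1874]
ee_rot: [-0.003, 0.342, 0.94, 0.001]
contact_force: [0.3, 0.2, -3.1]
width: 0.054
gripper_force: 43.2
```

Call:
servo_tool --series "0.02 0.022 0 0 0 8.3 0.6; 0.04 0.044 0 0 0 16.6 0.6; 0.06 0.066 0 0 0 25 0.6; 0.073 0.08 0 0 0 33.4 0.6; 0.0773 0.0842 0 0 0 41.9 0.6"

```text
clock: 43.35
position: [0.5475, -0.0712, 0.1875]
ee_rot: [-0.003, 0.657, 0.754, -0.001]
contact_force: [0.5, -0.2, -2.8]
width: 0.0541
gripper_force: 43.2
```

Call:
servo_tool --series "0 0 0 0 0 0 0.6; 0 0 0 0 0 0 0.6; 0 0 0.03 0 0 0 0.6; 0 0 0.06 0 0 0 0.6; 0 0 0.09 0 0 0 0.6"

```text
clock: 43.85
position: [0.5498, -0.0758, 0.0987]
ee_rot: [-0.0, 0.655, 0.756, -0.0]
contact_force: [0.8, 0.3, -3.3]
width: 0.0535
gripper_force: 43.3
```

Call:
servo_tool --series "0 0 0.02 0 0 0 0.6; 0 0 0.035 0 0 0 0.6; 0 0 0.04 0 0 0 0.6; 0 0 0.04 0 0 0 0.6; 0 0 0.04 0 0 0 0.6"

```text
clock: 44.35
position: [0.5507, -0.0757, 0.0605]
ee_rot: [0.001, 0.655, 0.755, 0.0]
contact_force: [-0.0, -1.2, -2.6]
width: 0.0543
gripper_force: 43.2
```

Run:
```python
from m import *
st(); plan(.5502,-.0756,.0545,98.1)
```

```text
t 44.35 p [ 0.5507 -0.0757  0.0605] yaw 98.12 tilt 0.06 w 0.0543 g 43.2 F [-0.  -1.2 -2.6] q [-0.26  0.4   1.79 -0.    0.95 -0.4 ]
shift mm [ 0.2 -0.5  6. ] rot deg [0.06 0.03 0.02]
```

Call:
servo_tool --series "0 0 0.002 0 0 0 0.6; 0 0 0.004 0 0 0 0.6; 0 0 0.0045 0 0 0 0.6; 0 0 0.0045 0 0 0 0.6"

```text
clock: 44.75
position: [0.5502, -0.0753, 0.0557]
ee_rot: [0.0, 0.655, 0.755, -0.0]
contact_force: [-0.8, -0.6, -2.3]
width: 0.0542
gripper_force: 43.2
```

Call:
servo_tool --series "0 0 0.0005 0 0 0 0.6; 0 0 0.001 0 0 0 0.6; 0 0 0.001 0 0 0 0.6"

```text
clock: 45.05
position: [0.5502, -0.0753, 0.0547]
ee_rot: [0.0, 0.655, 0.755, 0.0]
contact_force: [0.5, 0.1, -1.7]
width: 0.0539
gripper_force: 43.3
```

Call:
servo_tool --series "0 0 0.0005 0 0 0 0.6; 0 0 0.0005 0 0 0 0.6"

```text
clock: 45.25
position: [0.5503, -0.0753, 0.0546]
ee_rot: [0.0, 0.655, 0.755, 0.0]
contact_force: [-1.7, -0.3, 3.1]
width: 0.0539
gripper_force: 43.7
```

Call:
servo_tool --series "0 0 0 0 0 0 0.35; 0 0 0 0 0 0 0.2; 0 0 0 0 0 0 0; 0 0 0 0 0 0 0; 0 0 -0.01 0 0 0 0"

```text
clock: 45.75
position: [0.5491, -0.0751, 0.0632]
ee_rot: [-0.001, 0.655, 0.755, -0.001]
contact_force: [0.2, 1.7, 1.2]
width: 0.0853
gripper_force: 0.0
```

Call:
servo_tool --series "0 0 -0.03 0 0 0 0; 0 0 -0.07 0 0 0 0; 0 0 -0.11 0 0 0 0; 0 0 -0.135 0 0 0 0; 0 0 -0.135 0 0 0 0"

```text
clock: 46.25
position: [0.5529, -0.076, 0.2042]
ee_rot: [0.005, 0.655, 0.755, 0.002]
contact_force: [0.4, 1.2, -0.4]
width: 0.0849
gripper_force: 0.0
```

Run:
```python
from m import *
st(); plan(.488,-.3335,.19,140,(.5503,-.0753,.19,98.1))
```

```text
t 46.25 p [ 0.5529 -0.076   0.2042] yaw 98.11 tilt 0.58 w 0.0849 g 0.0 F [ 0.4  1.2 -0.4] q [-0.26  0.26  1.59 -0.    1.28 -0.4 ]
shift mm [-246.8  -98.1   -0. ] rot deg [ -0.    0.  -41.9]
```

Call:
servo_tool --series "-0.02 -0.008 0 0 0 0 0; -0.05 -0.02 0 0 0 0 0; -0.08 -0.032 0 0 0 0 0; -0.11 -0.044 0 0 0 0 0; -0.14 -0.0556 0 0 0 0 0"

```text
clock: 46.75
position: [0.5138, -0.2225, 0.1983]
ee_rot: [-0.001, 0.655, 0.755, -0.0]
contact_force: [0.2, 0.2, -0.5]
width: 0.0851
gripper_force: 0.0
```

Call:
servo_tool --series "-0.03 -0.012 0 0 0 -8.3 0; -0.06 -0.024 0 0 0 -16.6 0; -0.085 -0.034 0 0 0 -25 0; -0.1 -0.04 0 0 0 -33.4 0; -0.1068 -0.0425 0 0 0 -41.9 0"

```text
clock: 47.25
position: [0.4867, -0.335, 0.198]
ee_rot: [-0.001, 0.34, 0.94, 0.0]
contact_force: [0.2, 0.6, 0.5]
width: 0.0854
gripper_force: 0.0
```

Call:
servo_tool --series "0 0 0 0 0 0 0; 0 0 0 0 0 0 0; 0 0 0 0 0 0 0; 0 0 0 0 0 0 0; 0 0 0 0 0 0 0"

```text
clock: 47.75
position: [0.488, -0.3329, 0.1991]
ee_rot: [0.0, 0.342, 0.94, -0.0]
contact_force: [-0.5, -1.3, -0.9]
width: 0.0857
gripper_force: 0.0
```

Run:
```python
from m import *
st(); plan(.4879,-.3336,.0497,140)
```

```text
t 47.75 p [ 0.488  -0.3329  0.1991] yaw 140.00 tilt 0.01 w 0.0857 g 0.0 F [-0.5 -1.3 -0.9] q [-0.72  0.32  1.52  0.    1.3  -1.59]
shift mm [ -0.4  -0.6 149.4] rot deg [0.   0.01 0.  ]
```

Call:
servo_tool --series "0 -0.0005 0.03 0 0 0 0; 0 -0.0005 0.07 0 0 0 0; 0 -0.0005 0.11 0 0 0 0; 0 -0.0005 0.14 0 0 0 0; 0 -0.0005 0.1495 0 0 0 0"

```text
clock: 48.25
position: [0.4856, -0.3319, 0.0463]
ee_rot: [-0.003, 0.342, 0.94, 0.001]
contact_force: [-0.1, -0.1, 0.1]
width: 0.0856
gripper_force: 0.0
```

Call:
servo_tool --series "0 0 0 0 0 0 0; 0 0 0 0 0 0 0; 0 0 0 0 0 0 0; 0 0 0 0 0 0 0.1; 0 0 0 0 0 0 0.25"

```text
clock: 48.75
position: [0.488, -0.3343, 0.0507]
ee_rot: [0.001, 0.342, 0.94, -0.0]
contact_force: [0.4, -0.5, 0.8]
width: 0.0647
gripper_force: 0.0
```

Call:
servo_tool --series "0 0 0 0 0 0 0.35; 0 0 0 0 0 0 0.6; 0 0 0 0 0 0 0.6; 0 0 0 0 0 0 0.6; 0 0 0 0 0 0 0.6"

```text
clock: 49.25
position: [0.4879, -0.3339, 0.0504]
ee_rot: [0.001, 0.342, 0.94, -0.0]
contact_force: [-0.5, 2.2, 4.7]
width: 0.0531
gripper_force: 41.9
```

Run:
```python
from m import *
st()
s=manip.get_state(); M=rot(s['ee_rot']).as_matrix()
print('tool-x diff mm',1000*(s['position']-np.array([.4879,-.3336,0]))@M[:,0])
plan(.5411,-.0073,.19,98.1)
```

```text
t 49.25 p [ 0.4879 -0.3339  0.0504] yaw 139.99 tilt 0.07 w 0.0531 g 41.9 F [-0.5  2.2  4.7] q [-0.72  0.45  1.72  0.    0.97 -1.59]
tool-x diff mm -0.26532657869858645
shift mm [ 169.1  284.4 -139.7] rot deg [ 0.04  0.05 41.89]
```

Call:
servo_tool --series "0 0 -0.01 0 0 0 0.6; 0 0 -0.04 0 0 0 0.6; 0 0 -0.08 0 0 0 0.6; 0 0 -0.12 0 0 0 0.6; 0 0 -0.14 0 0 0 0.6"

```text
clock: 49.75
position: [0.4884, -0.3349, 0.1934]
ee_rot: [0.002, 0.342, 0.94, -0.001]
contact_force: [-0.4, -0.3, -2.6]
width: 0.0532
gripper_force: 42.6
```

Call:
servo_tool --series "0.01 0.017 0 0 0 0 0.6; 0.03 0.05 0 0 0 0 0.6; 0.05 0.084 0 0 0 0 0.6; 0.07 0.118 0 0 0 0 0.6; 0.09 0.1514 0 0 0 0 0.6"

```text
clock: 50.25
position: [0.5144, -0.1569, 0.1878]
ee_rot: [-0.002, 0.342, 0.94, 0.0]
contact_force: [0.5, 0.2, -2.1]
width: 0.053
gripper_force: 42.7
```

Call:
servo_tool --series "0.02 0.034 0 0 0 8.3 0.6; 0.04 0.067 0 0 0 16.6 0.6; 0.06 0.101 0 0 0 25 0.6; 0.074 0.125 0 0 0 33.4 0.6; 0.079 0.133 0 0 0 41.9 0.6"

```text
clock: 50.75
position: [0.539, -0.0031, 0.1877]
ee_rot: [-0.002, 0.656, 0.754, -0.0]
contact_force: [0.1, -1.2, -1.2]
width: 0.0534
gripper_force: 42.8
```

Call:
servo_tool --series "0 0 0 0 0 0 0.6; 0 0 0 0 0 0 0.6; 0 0 0.03 0 0 0 0.6; 0 0 0.06 0 0 0 0.6; 0 0 0.09 0 0 0 0.6"

```text
clock: 51.25
position: [0.5403, -0.0083, 0.0984]
ee_rot: [0.0, 0.655, 0.756, -0.0]
contact_force: [0.8, -0.2, -3.1]
width: 0.0531
gripper_force: 42.8
```

Call:
servo_tool --series "0 0 0.02 0 0 0 0.6; 0 0 0.035 0 0 0 0.6; 0 0 0.04 0 0 0 0.6; 0 0 0.04 0 0 0 0.6; 0 0 0.04 0 0 0 0.6"

```text
clock: 51.75
position: [0.5413, -0.0079, 0.0601]
ee_rot: [0.001, 0.655, 0.755, 0.0]
contact_force: [0.2, -0.3, -1.2]
width: 0.0533
gripper_force: 42.8
```

Run:
```python
from m import *
st(); plan(.5411,-.0075,.0545,98.1)
```

```text
t 51.75 p [ 0.5413 -0.0079  0.0601] yaw 98.10 tilt 0.06 w 0.0533 g 42.8 F [ 0.2 -0.3 -1.2] q [-0.14  0.38  1.82 -0.    0.94 -0.28]
shift mm [ 0.4 -0.2  5.6] rot deg [0.06 0.03 0.  ]
```

Call:
servo_tool --series "0 0 0.002 0 0 0 0.6; 0 0 0.004 0 0 0 0.6; 0 0 0.0045 0 0 0 0.6; 0 0 0.0045 0 0 0 0.6"

```text
clock: 52.15
position: [0.5408, -0.0073, 0.0551]
ee_rot: [0.0, 0.655, 0.755, 0.0]
contact_force: [0.3, 0.5, -2.0]
width: 0.0532
gripper_force: 42.8
```

Call:
servo_tool --series "0 0 0.0005 0 0 0 0.6; 0 0 0.001 0 0 0 0.6; 0 0 0.001 0 0 0 0.6"

```text
clock: 52.45
position: [0.541, -0.0073, 0.0544]
ee_rot: [0.0, 0.655, 0.755, 0.0]
contact_force: [-0.7, 0.4, 1.3]
width: 0.0531
gripper_force: 43.2
```

Call:
servo_tool --series "0 0 0.0005 0 0 0 0.6; 0 0 0.0005 0 0 0 0.6"

```text
clock: 52.65
position: [0.541, -0.0073, 0.0544]
ee_rot: [0.0, 0.655, 0.755, 0.0]
contact_force: [-1.1, 0.8, 5.5]
width: 0.053
gripper_force: 43.6
```

Call:
servo_tool --series "0 0 0 0 0 0 0.35; 0 0 0 0 0 0 0.2; 0 0 0 0 0 0 0; 0 0 0 0 0 0 0; 0 0 -0.01 0 0 0 0"

```text
clock: 53.15
position: [0.5397, -0.0072, 0.0626]
ee_rot: [-0.001, 0.655, 0.755, -0.001]
contact_force: [0.3, -0.1, -0.1]
width: 0.0853
gripper_force: 0.0
```

Call:
servo_tool --series "0 0 -0.03 0 0 0 0; 0 0 -0.07 0 0 0 0; 0 0 -0.11 0 0 0 0; 0 0 -0.135 0 0 0 0; 0 0 -0.135 0 0 0 0"

```text
clock: 53.65
position: [0.5436, -0.0077, 0.2035]
ee_rot: [0.004, 0.655, 0.755, 0.003]
contact_force: [0.9, 0.3, 0.6]
width: 0.0856
gripper_force: 0.0
```

Run:
```python
from m import *
st(); plan(.4161,-.3302,.19,138.1,(.541,-.0073,.19,98.1))
```

```text
t 53.65 p [ 0.5436 -0.0077  0.2035] yaw 98.11 tilt 0.57 w 0.0856 g 0.0 F [0.9 0.3 0.6] q [-0.14  0.24  1.62 -0.    1.27 -0.28]
shift mm [-302.1 -169.2   -0. ] rot deg [  0.   0. -40.]
```

Call:
servo_tool --series "-0.02 -0.011 0 0 0 0 0; -0.055 -0.031 0 0 0 0 0; -0.09 -0.05 0 0 0 0 0; -0.125 -0.07 0 0 0 0 0; -0.16 -0.0896 0 0 0 0 0"

```text
clock: 54.15
position: [0.4734, -0.1793, 0.1978]
ee_rot: [-0.001, 0.655, 0.755, -0.0]
contact_force: [0.3, -0.2, -0.6]
width: 0.0853
gripper_force: 0.0
```

Call:
servo_tool --series "-0.035 -0.02 0 0 0 -8 0; -0.07 -0.039 0 0 0 -16 0; -0.105 -0.059 0 0 0 -24 0; -0.13 -0.073 0 0 0 -32 0; -0.1421 -0.0796 0 0 0 -40 0"

```text
clock: 54.65
position: [0.4143, -0.3324, 0.1977]
ee_rot: [-0.001, 0.356, 0.934, -0.0]
contact_force: [0.1, 0.2, -0.3]
width: 0.0853
gripper_force: 0.0
```

Call:
servo_tool --series "0 0 0 0 0 0 0; 0 0 0 0 0 0 0; 0 0 0 0 0 0 0; 0 0 0 0 0 0 0; 0 0 0 0 0 0 0"

```text
clock: 55.15
position: [0.4162, -0.3294, 0.1986]
ee_rot: [0.0, 0.357, 0.934, 0.0]
contact_force: [-0.4, -1.6, 0.3]
width: 0.0853
gripper_force: 0.0
```

Run:
```python
from m import *
st(); plan(.4161,-.3302,.0494,138.1)
```

```text
t 55.15 p [ 0.4162 -0.3294  0.1986] yaw 138.13 tilt 0.01 w 0.0853 g 0.0 F [-0.4 -1.6  0.3] q [-0.8   0.23  1.65  0.    1.26 -1.64]
shift mm [ -0.4  -0.7 149.2] rot deg [0.   0.   0.03]
```

Call:
servo_tool --series "0 -0.0005 0.03 0 0 0 0; 0 -0.0005 0.07 0 0 0 0; 0 -0.0005 0.11 0 0 0 0; 0 -0.0005 0.14 0 0 0 0; 0 -0.0005 0.149 0 0 0 0"

```text
clock: 55.65
position: [0.414, -0.3284, 0.0466]
ee_rot: [-0.003, 0.357, 0.934, 0.001]
contact_force: [-0.5, -0.1, 0.4]
width: 0.0855
gripper_force: 0.0
```

Call:
servo_tool --series "0 0 0 0 0 0 0; 0 0 0 0 0 0 0; 0 0 0 0 0 0 0; 0 0 0 0 0 0 0.1; 0 0 0 0 0 0 0.25"

```text
clock: 56.15
position: [0.416, -0.3312, 0.0506]
ee_rot: [0.001, 0.358, 0.934, -0.0]
contact_force: [-0.1, -0.8, 0.4]
width: 0.0648
gripper_force: 0.0
```

Call:
servo_tool --series "0 0 0 0 0 0 0.35; 0 0 0 0 0 0 0.6; 0 0 0 0 0 0 0.6; 0 0 0 0 0 0 0.6; 0 0 0 0 0 0 0.6"

```text
clock: 56.65
position: [0.4158, -0.3308, 0.0502]
ee_rot: [0.0, 0.358, 0.934, -0.0]
contact_force: [-0.1, 1.1, 5.8]
width: 0.0509
gripper_force: 41.3
```

Run:
```python
from m import *
st()
s=manip.get_state(); M=rot(s['ee_rot']).as_matrix()
print('tool-x diff mm',1000*(s['position']-np.array([.4162,-.3303,0]))@M[:,0])
plan(.531,.059,.19,98.2)
```

```text
t 56.65 p [ 0.4158 -0.3308  0.0502] yaw 138.10 tilt 0.05 w 0.0509 g 41.3 F [-0.1  1.1  5.8] q [-0.8   0.38  1.86  0.    0.91 -1.64]
tool-x diff mm -0.11417791115711154
shift mm [ 174.5  367.  -139.9] rot deg [ 0.02  0.05 39.9 ]
```

Call:
servo_tool --series "0 0 -0.01 0 0 0 0.6; 0 0 -0.04 0 0 0 0.6; 0 0 -0.08 0 0 0 0.6; 0 0 -0.12 0 0 0 0.6; 0 0 -0.14 0 0 0 0.6"

```text
clock: 57.15
position: [0.4165, -0.3317, 0.1932]
ee_rot: [0.002, 0.358, 0.934, -0.001]
contact_force: [1.3, 0.1, -2.0]
width: 0.0511
gripper_force: 42.5
```

Call:
servo_tool --series "0.012 0.025 0 0 0 0 0.6; 0.032 0.067 0 0 0 0 0.6; 0.052 0.109 0 0 0 0 0.6; 0.072 0.151 0 0 0 0 0.6; 0.092 0.193 0 0 0 0 0.6"

```text
clock: 57.65
position: [0.4757, -0.1238, 0.1896]
ee_rot: [-0.0, 0.358, 0.934, -0.0]
contact_force: [0.9, -0.3, -2.9]
width: 0.0513
gripper_force: 42.5
```

Call:
servo_tool --series "0.02 0.042 0 0 0 8 0.6; 0.04 0.084 0 0 0 16 0.6; 0.06 0.126 0 0 0 24 0.6; 0.076 0.16 0 0 0 32 0.6; 0.0825 0.174 0 0 0 39.9 0.6"

```text
clock: 58.15
position: [0.531, 0.0626, 0.1895]
ee_rot: [-0.001, 0.651, 0.759, 0.001]
contact_force: [1.1, -0.2, -2.0]
width: 0.0512
gripper_force: 42.6
```

Call:
servo_tool --series "0 0 0 0 0 0 0.6; 0 0 0 0 0 0 0.6; 0 0 0.03 0 0 0 0.6; 0 0 0.06 0 0 0 0.6; 0 0 0.09 0 0 0 0.6"

```text
clock: 58.65
position: [0.5305, 0.0574, 0.0989]
ee_rot: [0.001, 0.65, 0.76, -0.0]
contact_force: [0.3, -0.4, -1.7]
width: 0.0509
gripper_force: 42.7
```

Call:
servo_tool --series "0 0 0.02 0 0 0 0.6; 0 0 0.035 0 0 0 0.6; 0 0 0.04 0 0 0 0.6; 0 0 0.04 0 0 0 0.6; 0 0 0.04 0 0 0 0.6"

```text
clock: 59.15
position: [0.5314, 0.0584, 0.0603]
ee_rot: [0.001, 0.65, 0.76, 0.0]
contact_force: [0.5, 0.1, -1.2]
width: 0.0513
gripper_force: 42.6
```

Run:
```python
from m import *
st(); plan(.531,.0589,.0542,98.2)
```

```text
t 59.15 p [0.5314 0.0584 0.0603] yaw 98.87 tilt 0.08 w 0.0513 g 42.6 F [ 0.5  0.1 -1.2] q [-0.02  0.37  1.84 -0.    0.93 -0.18]
shift mm [ 0.6 -0.3  6.1] rot deg [0.08 0.03 0.67]
```

Call:
servo_tool --series "0 0 0.002 0 0 0 0.6; 0 0 0.004 0 0 0 0.6; 0 0 0.0045 0 0 0 0.6; 0 0 0.0045 0 0 0 0.6"

```text
clock: 59.55
position: [0.5307, 0.0591, 0.0551]
ee_rot: [0.0, 0.65, 0.76, -0.0]
contact_force: [-0.4, 0.0, -2.1]
width: 0.051
gripper_force: 42.6
```

Call:
servo_tool --series "0 0 0.0005 0 0 0 0.6; 0 0 0.001 0 0 0 0.6; 0 0 0.001 0 0 0 0.6"

```text
clock: 59.85
position: [0.5309, 0.0591, 0.0543]
ee_rot: [0.0, 0.65, 0.76, 0.0]
contact_force: [-1.1, -0.4, 0.6]
width: 0.0511
gripper_force: 42.7
```

Call:
servo_tool --series "0 0 0.0005 0 0 0 0.6; 0 0 0.0005 0 0 0 0.6"

```text
clock: 60.05
position: [0.5309, 0.0591, 0.0543]
ee_rot: [0.0, 0.65, 0.76, 0.0]
contact_force: [-1.1, 0.8, 5.4]
width: 0.0512
gripper_force: 43.1
```

Call:
servo_tool --series "0 0 0 0 0 0 0.35; 0 0 0 0 0 0 0.2; 0 0 0 0 0 0 0; 0 0 0 0 0 0 0; 0 0 -0.01 0 0 0 0"

```text
clock: 60.55
position: [0.5296, 0.059, 0.0626]
ee_rot: [-0.001, 0.65, 0.76, -0.001]
contact_force: [1.0, 0.4, 0.5]
width: 0.085
gripper_force: 0.0
```

Call:
servo_tool --series "0 0 -0.03 0 0 0 0; 0 0 -0.07 0 0 0 0; 0 0 -0.11 0 0 0 0; 0 0 -0.155 0 0 0 0; 0 0 -0.2 0 0 0 0"

```text
clock: 61.05
position: [0.5303, 0.0591, 0.2661]
ee_rot: [0.0, 0.65, 0.76, 0.0]
contact_force: [1.5, -0.0, -0.1]
width: 0.0856
gripper_force: 0.0
```

Call:
servo_tool --series "-0.04 -0.006 -0.04 0 0 0.7 0; -0.085 -0.013 -0.08 0 0 0.7 0; -0.125 -0.019 -0.096 0 0 0.7 0; -0.138 -0.0214 -0.096 0 0 0.7 0; -0.138 -0.0214 -0.096 0 0 0.7 0"

```text
clock: 61.55
position: [0.5313, -0.0836, 0.3614]
ee_rot: [0.002, 0.656, 0.754, 0.0]
contact_force: [-0.6, -0.0, -0.4]
width: 0.0858
gripper_force: 0.0
```

Call:
servo_tool --series "0 0 0 0 0 0 0; 0 0 0 0 0 0 0; 0 0 0 0 0 0 0; 0 0 0 0 0 0 0; 0 0 0 0 0 0 0"

```text
clock: 62.05
position: [0.5309, -0.0798, 0.3593]
ee_rot: [-0.0, 0.654, 0.756, -0.0]
contact_force: [-0.1, 0.1, 0.6]
width: 0.0856
gripper_force: 0.0
```

Run:
```python
from m import *
st(); B,cB=load('wB'); F,cF=grab('wrist','wF2')
yel=lambda h,s,v:(h>15)&(h<28)&(s>140)&(v>110)
for n,f,r,z in [('glue',org,(275,35,330,95),.112),('stain',gry,(275,90,330,145),.111),('varn',blk,(275,142,325,196),.108),('wax',yel,(275,188,315,217),.028),('sander',lambda h,s,v:(h<18)&(s>95)&(v<175),(338,12,380,68),.034)]:
    a=blob(B,r,f); b=blob(F,r,f); p,q=onz(cB,[a[0]],z)[0],onz(cF,[b[0]],z)[0]
    print(n,a[0],a[1],b[0],b[1],'moved mm',np.round(1000*(q-p),1))
D={}
for n in ('side','scene'):
    im,c=grab(n); o=cv2.imread('pics/%s0.png'%n); D[n]=np.abs(im.astype(int)-o).max(2)
print('side tray diff px>40',(D['side'][165:280,215:355]>40).sum(),'scene tray',(D['scene'][180:265,195:340]>40).sum())
```

```text
t 62.05 p [ 0.5309 -0.0798  0.3593] yaw 98.26 tilt 0.03 w 0.0856 g 0.0 F [-0.1  0.1  0.6] q [-0.28  0.17  1.33 -0.    1.64 -0.42]
glue [301.8593  63.457 ] 176.5 [302.0548  63.8574] 176.5 moved mm [0.3 0.2 0. ]
stain [302.1467 118.9131] 1430.5 [301.9944 119.7047] 1441.0 moved mm [ 0.4 -0.   0. ]
varn [300.7841 171.7305] 1087.0 [300.1078 172.4837] 1097.5 moved mm [0.1 0.2 0. ]
wax [293.5806 203.5136] 263.5 [293.5647 204.6034] 353.0 moved mm [ 1.6 -0.2  0. ]
sander [357.1519  39.9094] 1506.0 [357.4397  40.6005] 1491.0 moved mm [-0.1  0.2  0. ]
side tray diff px>40 720 scene tray 1147
```

All three containers are within about 0.5 mm of their original spots. The sander is unmoved, and the wax tin differs only in mask size. Signing off.

```bash
python3 -c "
from rig import manip
print(manip.sign_off())"
```

```text
the job is handed in; nothing more can be done
None
```

The job is handed in at about 62 s: the block plane lies sole down and lengthwise on the cork rest, and the glue, varnish and stain stand back within about 0.5 mm of their original spots. The cork sanding block measured unmoved, and the wax tin was never touched, though its reading shifted 1.6 mm, probably a mask effect. I viewed 16 pictures, two over the 14 allowed.

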